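# Turn the baked biscuits for icing

### The job

Pick up the turner and use it to take every biscuit off the cooling rack and turn it over (a quick roll of the wrist does it), so that all of them lie flat on the foil-lined tray, pale side up, ready for icing. The biscuits are fragile: move them with the turner only, never with the fingers, and gently. Then lay the turner flat on its green mat again and let go of it, and only after that press the timer's orange button all the way down; leave the other things on the counter where they are.

Things in the scene. Friction and masses are not known exactly. Their poses are not given: they have to be found in the camera images.
- biscuit_1: a round baked biscuit, 92 mm across and 12 mm thick, 50 g, flat on both faces, with a rounded rim: one face dark brown with darker specks, the other (and the rim) pale gold. Origin at the centre of the pale face; its z axis points out of the brown face (up at the start). May be absent. Fragile: nothing may press it harder than about 15 N, and the fingers must not touch it; only the turner may.
- biscuit_2: a round baked biscuit, 92 mm across and 12 mm thick, 50 g, flat on both faces, with a rounded rim: one face dark brown with darker specks, the other (and the rim) pale gold. Origin at the centre of the pale face; its z axis points out of the brown face (up at the start). May be absent. Fragile: nothing may press it harder than about 15 N, and the fingers must not touch it; only the turner may.
- biscuit_3: a round baked biscuit, 92 mm across and 12 mm thick, 50 g, flat on both faces, with a rounded rim: one face dark brown with darker specks, the other (and the rim) pale gold. Origin at the centre of the pale face; its z axis points out of the brown face (up at the start). May be absent. Fragile: nothing may press it harder than about 15 N, and the fingers must not touch it; only the turner may.
- rack: fixed wooden cooling rack, 120 (its x) by 322 mm (its y), top 60 mm above the counter, origin at its underside's centre. Three grooves run right through it along its x, at y = +102, 0, -102 mm; each 46 mm wide, 30 mm deep, open at the top and both ends. Each biscuit lies on the top, across a groove: a narrow blade can go under it along the groove from the robot's side and lift it.
- tray: fixed foil-lined aluminium baking tray, outside 190 mm (its x) by 390 mm (its y), walls 4 mm, floor 4 mm above the counter, rim 12 mm high; origin at the centre of its underside.
- turner: turner (narrow spatula), loose, 120 g, lying with its blade flat on the green mat. Blade 90 mm (its x) by 34 mm (its y), 3 mm thick; origin at the centre of the blade's underside; x points along the blade away from the handle, z up out of its upper face. A thin neck rises behind the blade to a straight red handle along x, from x = -80 to -185 mm, its axis 50 mm above the blade's underside.
- turner_grip (a point): grip point on the turner's handle axis: x = -105, z = 50 mm in the turner's frame. The handle is eight-sided, 22 mm across flats (a flat every 45 degrees, level and upright ones among them): it can be gripped from straight above or leaning 45 degrees to either side, which makes it easier to roll the blade past upright later.
- rest: green mat for the turner, fixed, 280 mm (its x) by 80 mm (its y), 4 mm thick; origin at the centre of its underside.
- timer_top (a point): centre of the top of the timer's orange push button (36 mm across, on a white housing); it is pressed straight down, travels 6 mm and takes 4 N to go fully down.
- timer (a joint): timer button: 0 m up, 0.006 m fully pressed; springs back.
- cutter: bystander: copper ring-shaped biscuit cutter, 68 mm across, 30 mm high; origin at the centre of its underside.
- jar: bystander: brown jar with red cap, 64 mm across, 100 mm high; origin at the centre of its underside.
- spice: bystander: green spice jar with black cap, 44 mm across, 110 mm high; origin at the centre of its underside.
Mind the look-alikes: they are no part of the job. What is shaped like the turner but purple is not meant.

How it is judged:
By the outcome, as a careful person would: the job done as asked, in the order asked, and still so for the second after the job is handed in, with the robot touching nothing.
Of biscuit_1, biscuit_2, biscuit_3 only 2 to 3 are there at a start; the rules pass over those that are not, and their reading is None.
At some moment in a run one of turner, biscuit_1, biscuit_2, biscuit_3 may be knocked a few centimetres aside while the robot is not near it.
It also fails if it takes over 210 s, if anything falls off the work surface, if the arm or the gripper's body presses on something with over 40 N, if the wrist force passes 120 N, or if a joint passes its speed limit or range.

### The arm

A 6-joint arm with a two-finger parallel gripper is mounted at the origin on the work surface. World frame = base frame: x ahead of the robot, y to its left, z up, the work surface at z = 0. Lengths are in mm, angles in rad, forces in N, time in s.
With the tool pointing down it reaches from about 275 to 750 mm from the base axis. Payload 10.2 kg.
Tool frame: the origin (TCP) lies between the finger pads; the fingertips stand 17 mm ahead of it and the grasp point (between the pads) lies 2 mm behind it; z points along the fingers, y is the line along which they close (so a half turn about z gives the same grasp; the last joint's range is limited). The gripper opens to 85 mm and grips with 20 to 120 N. Pads are 22 mm wide; open, the fingers measure 114 mm over their backs; the gripper's body (76 mm by 85 mm) begins 54 mm behind the grasp point. The pads swing forward as they close: fully open they stand 13 mm farther back than shut.
Start: joints at [-1.53, 0.313, 1.498, -0, 1.331, -0.223], TCP at [136.881, -506.848, 248.294] pointing down, gripper open.
Joint ranges: [-2.94, 2.94], [-0.97, 2.17], [0.19, 2.56], [-1.23, 4.37], [0.02, 3.11], [-2.88, 2.88]. Speed limits (rad/s): [2.39, 2.39, 3.01, 3.14, 3.14, 3.14].

### API

Orientations are given as a unit quaternion [w, x, y, z].
In Python, from rig import * gives the robot as it stands.
- The arm moves only by the tool step_arm, never from a script. Its argument "commands" is text: rows parted by semicolons, each of 7 numbers parted by spaces: the opening, from 0 (shut) to 1 (fully open), then the shift along the tool's x, y, z in cm, then the turn, a rotation vector about the tool's x, y, z in rad. In form: hand x y z rx ry rz; .... A call has 1 to 20 rows; each row is the pose to reach, as a shift and turn from the pose commanded when the call began, along the tool's axes at that moment; what a row does not reach only later rows make up. A row lasts 1/12 s, in which the tool goes at most 41.7 mm and 7.16 degrees, less where a joint would pass 70% of its speed; a pose out of reach is approached as far as the arm can. A call with a gripper value outside its range is refused whole. The fingers move at their own pace and stop on an object; "newtons" is the grip in N (left out, the last holds). Time passes only in rows, so rows that repeat a pose let the fingers close. It gives the time, the measured TCP pose, the force, the opening and the grip force at its end, in the units of the state.
- sense(): the state, without advancing time (a new reading comes with each control period).
- capture(name): name is "scene" or "top" or "wrist"; returns the picture (420x560x3 uint8, red, green, blue); there is no depth.
- camera_model(name): a dict with "mtx" (3x3 intrinsics, pixels), "eye" and "rotation" of the camera in the world. Camera axes: x right, y down, z forward; pixel columns grow to the right and rows downward; lengths in mm; the calibration is good to about 2 mm. A picture is of the moment at which its call begins: read the wrist's pose just before it. camera_model takes no time and is no camera call; for the wrist camera it gives the pose at the moment of the call.
- finish_job(): hands the job in; it is judged then, once.
Trained networks look in the newest picture that a camera, given by its name, has taken for a name from the list of things; names that differ only in an ending like _2 or _b are one class to them, and where a whole thing is asked for, a point or a joint stands for the part that bears it (a point fixed in the world has none). Each returns a list of dicts, best first, with "score" (0 to 1); they miss things now and then, are a little off and sometimes report something else, mostly with a low value. They report only what shows in the picture. A call takes as long as a camera call. They do not tell look-alikes from the thing itself.
- search_frame(camera, label): "rect" ([centre column, centre row, width, height] in pixels, round what is visible of it).
- trace(camera, label): "mask" (420x560 bool, what is visible of it) and "rect" ([centre column, centre row, width, height] in pixels, round what is visible of it).
- spot_point(camera, label): "xy" ([column, row] in pixels: a listed point, or the origin of a listed thing).
The state is a dict: "time_s": time; "joints": joint angles; "dq": joint speeds; "tau": joint torques, N m; "eef_pos": TCP position; "ee_rot": TCP orientation; "force": force on the tool from outside, world axes, zero at the start; "wrist_torque": the same for the moment, N m; "grip_width": opening from 0.0 (shut) to 1.0 (fully open); "grip_force": force on a finger pad.
Only numpy, scipy, OpenCV 4.12 (cv2) and the standard library are available. Lean on these libraries where they do the work, as an engineer would, in place of code of your own. Each camera call takes 0.05 s, during which the arm holds its last target. There are 200 camera calls.

## Working session

There is one attempt and no reset: what is moved stays moved. The work goes in short steps, Python scripts to look and compute and a tool call to move; the robot and the scene stay as the last step left them, time stands still between calls to the robot, and variables do not carry over. Pictures are saved under pics/ and viewed, at most 14 in all, crops included, and the job is handed in when it is done.

Besides the shell and the picture viewer there is one more tool, called after "Request:" as name(argument=value, ...), one argument or row to a line, values as JSON. step_arm: Moves the arm, as the interface text tells. Its arguments: {"type":"object","properties":{"commands":{"type":"string"},"newtons":{"type":"number"}},"required":["commands"]}

```bash
mkdir -p pics; ls; cat > h.py <<'E'
import sys; sys.path.insert(0,'.')
from rig import *
import numpy as np, cv2
from scipy.spatial.transform import Rotation as R
def quat(q): return R.from_quat([q[1],q[2],q[3],q[0]])
def pix2w(cam,uv,z):
    m=camera_model(cam); K=np.array(m['mtx']);Rm=np.array(m['rotation']);e=np.array(m['eye'])
    d=Rm@np.linalg.solve(K,[uv[0],uv[1],1.]); return e+d*(z-e[2])/d[2]
def w2pix(cam,p):
    m=camera_model(cam); K=np.array(m['mtx']);Rm=np.array(m['rotation']);e=np.array(m['eye'])
    c=K@(Rm.T@(np.array(p,float)-e)); return c[:2]/c[2]
def save(name,img,rect=None,s=1):
    if rect: x0,y0,x1,y1=rect; img=img[y0:y1,x0:x1]
    cv2.imwrite(f'pics/{name}.png',cv2.resize(img[...,::-1],None,fx=s,fy=s,interpolation=cv2.INTER_CUBIC))
E
python3 - <<'E'
from h import *
np.set_printoptions(precision=2,suppress=True)
a=capture('top');b=capture('scene')
save('top0',a);save('scene0',b)
for c in('top','scene'):
    m=camera_model(c);print(c,np.array(m['eye']),np.array(m['rotation']).tolist())
for n in ['biscuit_1','rack','tray','turner','turner_grip','rest','timer_top','cutter','jar','spice']:
    for d in spot_point('top',n)[:5]: print(n,round(d['score'],2),np.round(d['xy'],1),pix2w('top',d['xy'],{'biscuit_1':60,'turner_grip':54,'timer_top':40}.get(n,0)))
print(sense())
E
```

```text
pics
top [ 415.76   24.5  1149.23] [0.01297243462363751, -0.7049017225578258, 0.7085939530365993, -0.028980807354369024]
scene [1219.23  -37.34 1213.51] [-0.2053069360874952, 0.691831945522182, 0.6621468527376384, -0.20193852173123927]Traceback (most recent call last):
  File "<stdin>", line 8, in <module>
  File "h.py", line 8, in pix2w
    d=Rm@np.linalg.solve(K,[uv[0],uv[1],1.]); return e+d*(z-e[2])/d[2]
      ~~^~~~~~~~~~~~~~~~~~~~~~~~~~~~~~~~~~~~
ValueError: matmul: Input operand 1 has a mismatch in its core dimension 0, with gufunc signature (n?,k),(k,m?)->(n?,m?) (size 3 is different from 4)
```

```bash
sed -i "s/Rm=np.array(m\['rotation'\])/Rm=quat(m['rotation']).as_matrix()/" h.py
python3 - <<'E'
from h import *
np.set_printoptions(precision=2,suppress=True)
for n in ['biscuit_1','rack','tray','turner','turner_grip','rest','timer_top','cutter','jar','spice']:
    for d in spot_point('top',n)[:5]: print(n,round(d['score'],2),np.round(d['xy'],1),pix2w('top',d['xy'],{'biscuit_1':60,'turner_grip':54,'timer_top':40}.get(n,0)))
s=sense();print(s['eef_pos'],s['ee_rot'],s['time_s'],camera_model('wrist'))
E
```

```text
biscuit_1 0.94 [377.6 163.3] [ 600.66 -259.1    60.  ]
biscuit_1 0.7 [420.  165.9] [ 593.67 -368.94   60.  ]
biscuit_1 0.64 [334.4 159.1] [ 611.77 -147.68   60.  ]
rack 0.95 [371.8 168.8] [ 595.83 -258.6     0.  ]
tray 0.9 [177.7 177.9] [572.47 265.21   0.  ]
turner 0.91 [131.8 333.6] [162.4  381.63   0.  ]
turner 0.55 [272.7 185. ] [552.51  10.51   0.  ]
turner_grip 0.97 [169.9 340.9] [155.3  270.08  54.  ]
turner_grip 0.7 [274.9 225.6] [441.89   6.1   54.  ]
rest 0.59 [276.5 205.9] [496.05   0.6    0.  ]
timer_top 0.58 [154.5 247.9] [386.79 314.54  40.  ]
cutter 0.7 [394.5 258.4] [ 353.5  -315.21    0.  ]
jar 0.72 [263.1 115.1] [743.58  35.6    0.  ]
spice 0.81 [311.  110.3] [756.94 -95.     0.  ]
spice 0.3 [393.4 256.5] [ 358.59 -312.36    0.  ]
spice 0.19 [272.9 204.5] [499.86  10.25   0.  ]
[ 136.87 -506.85  248.3 ] [0.   0.99 0.13 0.  ] 0.65 {'mtx': array([[339.79,   0.  , 279.58],
       [  0.  , 339.79, 213.16],
       [  0.  ,   0.  ,   1.  ]]), 'eye': array([ 208.28, -486.9 ,  373.88]), 'rotation': array([ 0.12,  0.79, -0.6 , -0.09])}
```

View pics/top0.png

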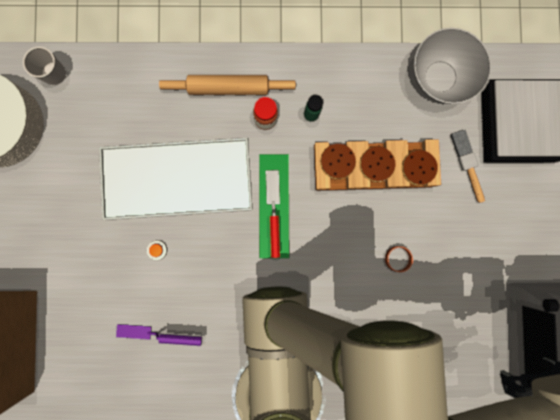

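View pics/scene0.png

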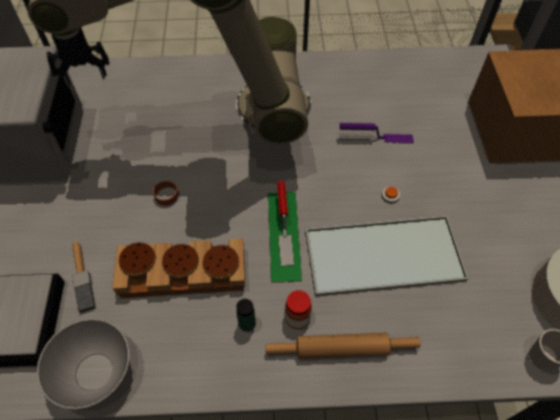

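```bash
cat >> h.py <<'E'
def tool(yaw=0,lean=0,pitch=0):
    """tool down, tool x along world yaw; lean>0: gripper body leans toward turner -y side (roll about handle axis); pitch>0: nose (tool x end) up"""
    return R.from_euler('z',yaw)*R.from_euler('y',-pitch)*R.from_euler('x',lean)*R.from_matrix(np.diag([1.,-1,-1]))
def rel(pos,rot,ref=None):
    s=sense(); p0,r0=(s['eef_pos'],quat(s['ee_rot'])) if ref is None else ref
    d=r0.inv().apply(np.array(pos,float)-p0)/10; rv=(r0.inv()*rot).as_rotvec()
    return ' '.join(f'{v:.2f}' for v in d)+'  '+' '.join(f'{v:.3f}' for v in rv)
E
python3 - <<'E'
from h import *
print(rel([370,6,330],tool()))
E
```

```text
35.88 -43.43 -8.17  0.000 -0.000 0.264
```

Request:
step_arm(
  commands="1 0 0 -8.17 0 0 0;1 0 0 -8.17 0 0 0;1 0 0 -8.17 0 0 0;1 35.9 -43.4 -8.17 0 0 0.264;1 35.9 -43.4 -8.17 0 0 0.264;1 35.9 -43.4 -8.17 0 0 0.264;1 35.9 -43.4 -8.17 0 0 0.264;1 35.9 -43.4 -8.17 0 0 0.264;1 35.9 -43.4 -8.17 0 0 0.264;1 35.9 -43.4 -8.17 0 0 0.264;1 35.9 -43.4 -8.17 0 0 0.264;1 35.9 -43.4 -8.17 0 0 0.264;1 35.9 -43.4 -8.17 0 0 0.264;1 35.9 -43.4 -8.17 0 0 0.264;1 35.9 -43.4 -8.17 0 0 0.264;1 35.9 -43.4 -8.17 0 0 0.264;1 35.9 -43.4 -8.17 0 0 0.264;1 35.9 -43.4 -8.17 0 0 0.264;1 35.9 -43.4 -8.17 0 0 0.264;1 35.9 -43.4 -8.17 0 0 0.264",
)

```text
time_s: 2.32
eef_pos: [370.1, 5.3, 330.0]
ee_rot: [0.0, 1.0, -0.0, -0.0]
force: [-1.0, -0.6, -0.7]
grip_width: 1.001
grip_force: 0.0
```

```bash
python3 - <<'E'
from h import *
np.set_printoptions(precision=3,suppress=True)
s=sense();print(s['eef_pos'],s['ee_rot'],s['joints'],s['time_s'])
a=capture('wrist');save('w1',a)
for n,z in [('turner',4),('turner_grip',54),('rest',4)]:
    for d in spot_point('wrist',n)[:3]: print(n,round(d['score'],2),np.round(d['xy'],1),pix2w('wrist',d['xy'],z))
E
```

```text
[370.109   5.259 329.975] [ 0.  1. -0. -0.] [-0.305 -0.095  1.744 -0.     1.493  1.266] 2.3167
turner 0.9 [274.5  19.3] [547.475  10.912   4.   ]
turner 0.89 [ 33.5 299.2] [173.549 375.622   4.   ]
turner_grip 0.8 [276.7 110.7] [443.888   8.441  54.   ]
turner_grip 0.63 [ 83.1 322.5] [167.366 274.55   54.   ]
rest 0.74 [277.2  64.9] [497.701   8.022   4.   ]
```

View pics/w1.png

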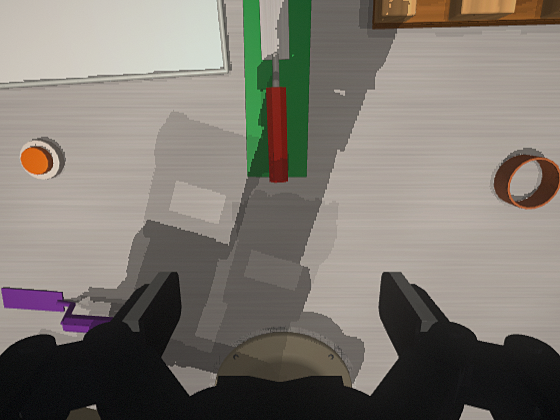

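```bash
python3 - <<'E'
from h import *
np.set_printoptions(precision=3,suppress=True)
a=pix2w('wrist',(276.5,89),62);b=pix2w('wrist',(279,179),62);print(a,b,np.arctan2((a-b)[1],(a-b)[0]))
m=trace('wrist','turner')
for d in m[:2]:
    M=d['mask'];r,c=np.nonzero(M);print(d['score'],d['rect'])
img=capture('wrist').astype(int)
red=(img[...,0]>110)&(img[...,1]<60)&(img[...,2]<60);red[:,:230]=0;red[:,330:]=0
r,c=np.nonzero(red);print(r.min(),r.max(),c.min(),c.max())
P=np.array([pix2w('wrist',(x,y),62) for x,y in zip(c,r)]);f=np.polyfit(P[:,0],P[:,1],1);print(f,np.polyval(f,442),P[:,0].min(),P[:,0].max())
E
```

```text
[466.57    8.571  62.   ] [367.112   6.157  62.   ] 0.024271166701955487
0.69 [56.4, 310.6, 108.0, 43.9]
87 182 266 286
[ 0.025 -2.536] 8.560839851943307 363.5901082545281 468.67061243984006
```

Request:
step_arm(
  commands="0.5 5 0 0 0.4 0 0;0.5 5 0 0 0.785 0 0;0.5 5 0 0 0.785 0 0;0.5 5 0 0 0.785 0 0;0.5 5 0 0 0.785 0 0;0.5 5 0 0 0.785 0 0;0.5 5 0 0 0.785 0 0;0.5 5 0 0 0.785 0 0;0.5 5 0 0 0.785 0 0;0.5 5 0 0 0.785 0 0",
)

```text
time_s: 3.45
eef_pos: [420.3, 6.1, 330.5]
ee_rot: [-0.381, 0.925, 0.001, 0.0]
force: [-0.2, 0.4, 0.7]
grip_width: 0.501
grip_force: 0.0
```

```bash
python3 - <<'E'
from h import *
np.set_printoptions(precision=4,suppress=True)
s=sense();print(s['eef_pos'],s['ee_rot'],s['joints'],s['time_s'])
E
```

```text
[420.3226   6.121  330.4741] [-0.381   0.9246  0.0006  0.0004] [-0.6286  0.1364  1.6854  0.6248  1.7975  0.9329] 3.45
```

```bash
cat > kin.py <<'E'
from h import *
from scipy.optimize import least_squares
E=R.from_euler
def fk(q,P):
    h,d,a1,a2z,a2x,d4,d6,y0,y6,s4,s6,d5=P
    r1=E('z',q[0]+y0);r2=r1*E('y',q[1]);r3=r1*E('y',q[1]+q[2]);r4=r3*E('z',s4*q[3]);r5=r4*E('y',q[4]);r6=r5*E('z',s6*q[5]+y6)
    p=r1.apply([a1,d,h])+r2.apply([0,0,a2z])+r3.apply([a2x,d5,d4])+r5.apply([0,0,d6])
    return p,r6
def ik(pos,rot,P,q0,lo=[-2.94,-.97,.19,-1.23,.02,-2.88],hi=[2.94,2.17,2.56,4.37,3.11,2.88]):
    def f(q):
        p,r=fk(q,P);return np.r_[(p-pos)/100,(r.inv()*rot).as_rotvec()]
    lo=np.array(lo)+.03;hi=np.array(hi)-.03
    o=least_squares(f,np.clip(q0,lo+.01,hi-.01),bounds=(lo,hi));return o.x,np.abs(o.fun).max()
E
cat > fit.py <<'E'
from kin import *
np.set_printoptions(precision=3,suppress=True)
D=[([-1.53,0.313,1.498,0,1.331,-0.223],[136.881,-506.848,248.294],[0,.9914,.1308,0]),
([-0.3050,-0.095,1.744,0,1.493,1.266],[370.109,5.259,329.975],[0,1,0,0]),
([-0.6286,.1364,1.6854,.6248,1.7975,.9329],[420.3226,6.121,330.4741],[-0.381,.9246,.0006,.0004])]
best=None
for s4 in(1,-1):
  for s6 in(1,-1):
    def res(x):
        P=list(x[:9])+[s4,s6,0];o=[]
        for q,p,r in D:
            pp,rr=fk(q,P);o+=list((pp-p)/10)+list(10*(rr.inv()*quat(r)).as_rotvec())
        return o
    for y6 in(0,1.57,3.14,-1.57):
        o=least_squares(res,[300,100,0,350,0,350,250,0,y6])
        if best is None or o.cost<best[0]: best=(o.cost,list(o.x)+[s4,s6,0],np.array(o.fun))
print(best[0],np.array(best[1]),np.abs(best[2]).max());np.save('P.npy',best[1])
E
python3 fit.py
```

```text
0.00025732826746853606 [201.159 116.305   0.367 439.48   39.362 397.114 238.409  -0.      1.571
   1.      1.      0.   ] 0.012174061176440886
```

```bash
python3 - <<'E'
from kin import *
np.set_printoptions(precision=2,suppress=True)
P=np.load('P.npy');q0=sense()['joints']
def t(p,yaw,lean):
    global q; r=tool(yaw,lean); q,e=ik(np.array(p)+2*r.apply([0,0,1]),r,P,q); return np.r_[q,e]
q=q0
print('pick',t([443,8.5,56],.025,-.785),t([443,8.5,250],.025,-.785))
for y in(-370,-260,-150):
    q=q0;print('rack',y,t([420,y,250],-.08,-.785),t([490,y,90],-.08,-.785))
for yaw in(0,.2,.4):
 for y in(220,330,440):
  q=q0
  for L in(-.785,0,.785,1.2,1.57,1.9,2.35): print(yaw,y,L,t([465,y,85],yaw,L))
E
```

```text
pick [ 0.13  0.6   1.89 -0.96  1.03  2.36  0.  ] [ 0.13  0.27  1.75 -0.81  1.33  1.97  0.  ]
rack -370 [-0.68  0.28  1.73 -0.89  0.84  1.49  0.  ] [-0.6   0.64  1.67 -1.13  0.74  1.89  0.  ]
rack -260 [-0.48  0.21  1.83 -0.91  0.97  1.66  0.  ] [-0.41  0.59  1.76 -1.1   0.85  2.04  0.  ]
rack -150 [-0.23  0.19  1.86 -0.88  1.14  1.82  0.  ] [-0.2   0.58  1.79 -1.02  0.97  2.14  0.  ]
0 220 -0.785 [ 0.5   0.75  1.47 -0.68  1.42  2.35  0.  ]
0 220 0 [ 0.21  0.49  1.72 -0.    0.93  1.78  0.  ]
0 220 0.785 [-0.14  0.54  1.9   0.92  1.08  0.82  0.  ]
0 220 1.2 [-0.25  0.71  1.91  1.17  1.37  0.51  0.  ]
0 220 1.57 [-0.29  0.91  1.87  1.3   1.67  0.35  0.  ]
0 220 1.9 [-0.26  1.09  1.8   1.4   1.95  0.26  0.  ]
0 220 2.35 [-0.14  1.3   1.67  1.6   2.36  0.24  0.  ]
0 330 -0.785 [ 0.65  0.89  1.18 -0.6   1.6   2.37  0.  ]
0 330 0 [ 0.41  0.59  1.55 -0.    1.01  1.98  0.  ]
0 330 0.785 [0.1  0.57 1.82 1.02 0.97 0.96 0.  ]
0 330 1.2 [-0.01  0.72  1.87  1.36  1.26  0.58  0.  ]
0 330 1.57 [-0.05  0.92  1.85  1.52  1.59  0.38  0.  ]
0 330 1.9 [-0.02  1.1   1.77  1.64  1.89  0.29  0.  ]
0 330 2.3
[... 1956 characters left out ...]
.39 -0.77  1.33  2.2   0.  ]
0.4 330 0 [ 0.41  0.59  1.55 -0.    1.01  1.58  0.  ]
0.4 330 0.785 [0.11 0.67 1.62 0.8  1.25 0.86 0.  ]
0.4 330 1.2 [0.02 0.83 1.6  1.05 1.52 0.65 0.  ]
0.4 330 1.57 [-0.01  1.    1.56  1.22  1.79  0.54  0.  ]
0.4 330 1.9 [0.01 1.16 1.5  1.39 2.04 0.51 0.  ]
0.4 330 2.35 [0.11 1.34 1.4  1.69 2.38 0.57 0.  ]
0.4 440 -0.785 [ 0.82  0.96  1.03 -0.7   1.54  2.16  0.  ]
0.4 440 0 [ 0.58  0.72  1.31 -0.    1.12  1.75  0.  ]
0.4 440 0.785 [0.3  0.75 1.47 0.86 1.19 1.02 0.  ]
0.4 440 1.2 [0.21 0.88 1.49 1.18 1.43 0.77 0.  ]
0.4 440 1.57 [0.18 1.04 1.45 1.4  1.7  0.64 0.  ]
0.4 440 1.9 [0.21 1.19 1.39 1.59 1.95 0.6  0.  ]
0.4 440 2.35 [0.3  1.38 1.25 1.95 2.28 0.69 0.  ]
```

```bash
cat >> h.py <<'E'
def T(rot,p): return (np.array(p,float),rot)
def gp(axis,rot,back=0): return np.array(axis,float)+rot.apply([0,0,2-back])
E
python3 - <<'E'
from h import *
r=tool(.025,-.785);A=[443.6,8.4,54.5]
p=gp(A,r,110);print(rel(p,r)); print(rel(gp(A,r),r,(p,r)))
E
```

```text
2.12 8.48 19.70  -1.567 -0.001 -0.027
-0.00 0.00 11.00  0.000 0.000 0.000
```

Request:
step_arm(
  commands="0.5 0 0 0 -0.8 0 0;0.5 0 0 0 -1.567 0 -0.027;0.5 0 0 0 -1.567 0 -0.027;0.5 0 0 0 -1.567 0 -0.027;0.5 0 0 0 -1.567 0 -0.027;0.5 0 0 0 -1.567 0 -0.027;0.5 0 0 0 -1.567 0 -0.027;0.5 0 0 0 -1.567 0 -0.027;0.5 2.12 8.48 19.7 -1.567 -0.001 -0.027;0.5 2.12 8.48 19.7 -1.567 -0.001 -0.027;0.5 2.12 8.48 19.7 -1.567 -0.001 -0.027;0.5 2.12 8.48 19.7 -1.567 -0.001 -0.027;0.5 2.12 8.48 19.7 -1.567 -0.001 -0.027;0.5 2.12 8.48 19.7 -1.567 -0.001 -0.027;0.5 2.12 8.48 19.7 -1.567 -0.001 -0.027;0.5 2.12 8.48 19.7 -1.567 -0.001 -0.027;0.5 2.12 8.48 19.7 -1.567 -0.001 -0.027;0.5 2.12 8.48 19.7 -1.567 -0.001 -0.027",
)

```text
time_s: 4.95
eef_pos: [442.5, 84.6, 133.5]
ee_rot: [0.38, 0.925, 0.01, 0.007]
force: [0.1, -0.1, 0.6]
grip_width: 0.504
grip_force: 0.0
```

```bash
python3 - <<'E'
from h import *
np.set_printoptions(precision=3,suppress=True)
a=capture('wrist');save('w2',a)
r=tool(.025,-.785);A=[443.6,8.4,54.5];s=sense()
print(s['eef_pos'],s['joints'],rel(gp(A,r),r))
for n,z in [('turner',4),('turner_grip',54)]:
    for d in spot_point('wrist',n)[:2]: print(n,round(d['score'],2),np.round(d['xy'],1),pix2w('wrist',d['xy'],z))
img=a.astype(int)
red=(img[...,0]>100)&(img[...,1]<60)&(img[...,2]<60)
n,l,st,c=cv2.connectedComponentsWithStats(red.astype(np.uint8));print(st,c)
E
```

```text
[442.319  84.513 133.126] [ 0.29   0.501  1.763 -0.797  1.252  2.249] -0.08 -0.12 11.14  -0.005 -0.002 -0.004
turner 0.87 [228.1  71.6] [545.495  12.988   4.   ]
turner 0.5 [277.2 217.4] [423.045 -39.602   4.   ]
turner_grip 0.97 [276.4 220.8] [441.369  10.858  54.   ]
[[     0      0    560    420 227304]
 [   402      0     44     65   2115]
 [   447      0     31     82   1752]
 [   479     24     22     72   1003]
 [   477     27      1      1      1]
 [   270    182      1      1      1]
 [   261    187      2     15     18]
 [   269    186     23    136   2900]
 [   265    195      1      1      1]
 [   263    205      1      1      1]
 [   262    207      1      3      3]
 [   262    211      1      6      6]
 [   262    218      1      1      1]
 [   262    221      1      3      3]
 [   262    226      2     18     21]
 [   424    242      1      1      1]
 [   423    244      1      1      1]
 [   263    246      1      1      1]
 [   263    249      1      5      5]
 [   263    255      1      3      3]
 [   263    259      1      5      5]
 [   263    265      2     20   
[... 295 characters left out ...]
     1      1]
 [   266    318      1      1      1]
 [   269    320      1      1      1]] [[275.831 212.595]
 [422.607  27.426]
 [461.536  39.392]
 [489.488  59.382]
 [477.     27.   ]
 [270.    182.   ]
 [261.167 193.889]
 [280.649 252.584]
 [265.    195.   ]
 [263.    205.   ]
 [262.    208.   ]
 [262.    213.5  ]
 [262.    218.   ]
 [262.    222.   ]
 [262.143 234.524]
 [424.    242.   ]
 [423.    244.   ]
 [263.    246.   ]
 [263.    251.   ]
 [263.    256.   ]
 [263.    261.   ]
 [263.231 275.192]
 [268.    278.   ]
 [267.    281.   ]
 [266.8   285.8  ]
 [266.    290.   ]
 [266.    293.   ]
 [267.444 308.556]
 [267.429 313.857]
 [264.    317.   ]
 [266.    318.   ]
 [269.    320.   ]]
```

View pics/w2.png

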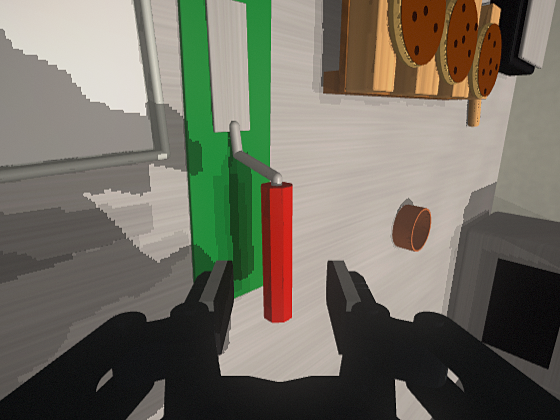

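Request:
step_arm(
  commands="0.5 0 -0.15 3 -0.005 -0.002 -0.004;0.5 0 -0.15 6 -0.005 -0.002 -0.004;0.5 0 -0.15 8 -0.005 -0.002 -0.004;0.5 0 -0.15 9.5 -0.005 -0.002 -0.004;0.5 0 -0.15 10.5 -0.005 -0.002 -0.004;0.5 0 -0.15 11.1 -0.005 -0.002 -0.004;0.5 0 -0.15 11.1 -0.005 -0.002 -0.004;0.5 0 -0.15 11.1 -0.005 -0.002 -0.004",
)

```text
time_s: 5.77
eef_pos: [443.6, 8.0, 51.4]
ee_rot: [0.383, 0.923, 0.013, 0.003]
force: [0.2, 0.2, 0.0]
grip_width: 0.496
grip_force: 0.0
```

Request:
step_arm(
  commands="0.4 0 0 0 0 0 0;0.3 0 0 0 0 0 0;0.25 0 0 0 0 0 0;0.2 0 0 0 0 0 0;0.1 0 0 0 0 0 0;0 0 0 0 0 0 0;0 0 0 0 0 0 0;0 0 0 0 0 0 0;0 0 0 0 0 0 0",
  newtons=70,
)

```text
time_s: 6.52
eef_pos: [443.5, 7.9, 51.3]
ee_rot: [0.384, 0.923, 0.013, 0.003]
force: [-1.6, 0.7, 7.2]
grip_width: 0.244
grip_force: 68.3
```

```bash
python3 - <<'E'
from h import *
np.set_printoptions(precision=3,suppress=True)
a=capture('wrist');save('w3',a)
s=sense();print(s['eef_pos'],s['ee_rot'],s['force'],s['grip_width'],s['grip_force'])
for n,z in [('turner',4)]:
    for d in spot_point('wrist',n)[:2]: print(n,round(d['score'],2),np.round(d['xy'],1),pix2w('wrist',d['xy'],z))
for d in trace('wrist','turner')[:2]: print(d['rect'])
E
```

```text
[443.468   7.891  51.31 ] [0.384 0.923 0.013 0.003] [-0.91   0.597  5.968] 0.2433628276892553 68.28327912837267
turner 0.67 [198.5  33.5] [547.971  12.227   4.   ]
[236.9, 192.9, 150.9, 379.5]
```

View pics/w3.png

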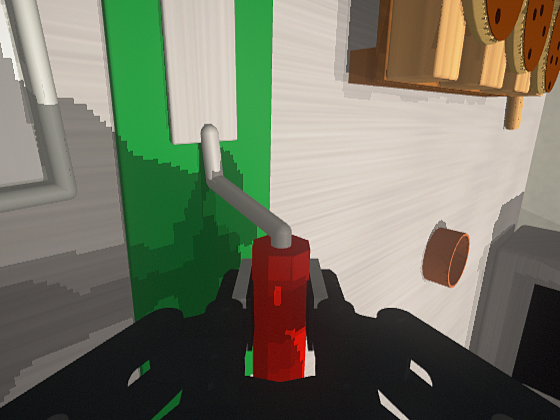

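```bash
python3 - <<'E'
from h import *
np.set_printoptions(precision=3,suppress=True)
a=cv2.imread('pics/w3.png')[...,::-1]
for uv in[(171,143),(238,138),(162,1),(235,1)]: print(pix2w('wrist',uv,7))
print(pix2w('top',(274,258),8) )
E
```

```text
[503.811  29.504   7.   ]
[504.82  -5.64   7.  ]
[555.686  29.348   7.   ]
[563.161  -4.95    7.   ]
[357.256   8.182   8.   ]
```

```bash
python3 - <<'E'
from h import *
s=sense();p,r=s['eef_pos'],quat(s['ee_rot'])
rt=R.from_euler('z',.02);o=np.array([549,12,4.])
np.save('TT.npy',np.r_[r.inv().apply(o-p),(r.inv()*rt).as_rotvec()])
print(np.load('TT.npy'), rel([443.5,8,71],r), rel([440,-60,330],tool(0,-.785)))
E
cat >> h.py <<'E'
def tcp_for(o,rt):
    """tcp pose that puts turner origin at o with orientation rt"""
    v=np.load('TT.npy'); r=rt*R.from_rotvec(v[3:]).inv(); return np.array(o,float)-r.apply(v[:3]),r
def turner_now():
    v=np.load('TT.npy'); s=sense(); r=quat(s['ee_rot']); return s['eef_pos']+r.apply(v[:3]),r*R.from_rotvec(v[3:])
def trot(yaw=0,roll=0,pitch=0): # roll>0: blade face tips toward -y; pitch>0 nose up
    return R.from_euler('z',yaw)*R.from_euler('y',-pitch)*R.from_euler('x',roll)
def rows(poses,hand=0):
    s=sense();ref=(s['eef_pos'],quat(s['ee_rot']))
    print(';'.join(f'{hand} '+rel(*tcp_for(o,r),ref) for o,r in poses))
E
```

```text
[ 1.05791186e+02 -3.42278629e+01  3.20361986e+01 -2.35402176e+00
 -8.56867596e-03  2.47380478e-03] -0.01 1.38 -1.40  0.000 0.000 0.000 -0.64 24.53 -14.86  0.003 -0.015 0.021
```

Request:
step_arm(
  commands="0 0 0.7 -0.7 0 0 0;0 0 1.4 -1.4 0 0 0;0 0 4 -4 0 0 0;0 0 8 -8 0 0 0;0 0 14 -14 0 0 0;0 -0.6 20 -14.9 0 -0.015 0.02;0 -0.6 24.5 -14.9 0 -0.015 0.02;0 -0.6 24.5 -14.9 0 -0.015 0.02;0 -0.6 24.5 -14.9 0 -0.015 0.02;0 -0.6 24.5 -14.9 0 -0.015 0.02;0 -0.6 24.5 -14.9 0 -0.015 0.02;0 -0.6 24.5 -14.9 0 -0.015 0.02;0 -0.6 24.5 -14.9 0 -0.015 0.02",
  newtons=90,
)

```text
time_s: 7.75
eef_pos: [440.1, -59.1, 328.4]
ee_rot: [0.383, 0.924, 0.002, -0.002]
force: [-0.2, -0.3, -1.2]
grip_width: 0.237
grip_force: 89.4
```

```bash
python3 - <<'E'
from h import *
np.set_printoptions(precision=3,suppress=True)
a=capture('wrist');save('w4',a)
s=sense();print(s['eef_pos'],s['ee_rot'],s['force'],s['grip_width'],s['grip_force'],turner_now()[0],turner_now()[1].as_rotvec())
for n,z in [('turner',4),('biscuit_1',60),('rack',0)]:
    for d in spot_point('wrist',n)[:3]: print(n,round(d['score'],2),np.round(d['xy'],1),pix2w('wrist',d['xy'],z))
for d in trace('wrist','biscuit_1')[:3]:
    m=d['mask'].astype(np.uint8);c=max(cv2.findContours(m,0,2)[0],key=cv2.contourArea)[:,0]
    w=np.array([pix2w('wrist',uv,66) for uv in c],np.float32)[:,:2];print('circ',cv2.minEnclosingCircle(w),d['rect'])
print('turner proj',[w2pix('wrist',turner_now()[0]+turner_now()[1].apply(v)) for v in[(-45,17,3),(-45,-17,3),(45,17,3),(45,-17,3)]])
E
```

```text
[440.196 -59.13  328.436] [ 0.383  0.924  0.002 -0.002] [ 0.177 -0.26  -1.285] 0.24083388104462544 89.3669480457902 [545.789 -57.464 281.14 ] [ 0.001 -0.    -0.004]
turner 0.73 [198.5  38.2] [ 601.587 -236.57     4.   ]
biscuit_1 0.8 [240.5  37.1] [ 599.026 -260.206   60.   ]
biscuit_1 0.7 [296.8  56.2] [ 587.979 -362.566   60.   ]
biscuit_1 0.63 [155.   12.8] [ 606.439 -151.984   60.   ]Traceback (most recent call last):
  File "<stdin>", line 9, in <module>
cv2.error: OpenCV(4.12.0) /io/opencv/modules/imgproc/src/shapedescr.cpp:201: error: (-215:Assertion failed) count >= 0 && (depth == CV_32F || depth == CV_32S) in function 'minEnclosingCircle'
```

View pics/w4.png

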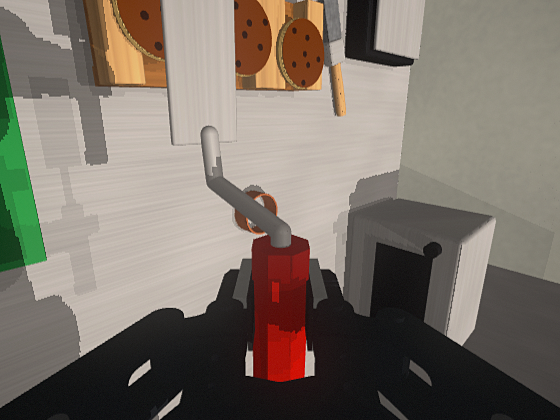

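Request:
step_arm(
  commands="0 -8 -8.5 -8.5 0 0 0;0 -8 -8.5 -8.5 0 0 0;0 -8 -8.5 -8.5 0 0 0;0 -8 -8.5 -8.5 0 0 0;0 -8 -8.5 -8.5 0 0 0;0 -8 -8.5 -8.5 0 0 0;0 -8 -8.5 -8.5 0 0 0;0 -8 -8.5 -8.5 0 0 0",
)

```text
time_s: 8.67
eef_pos: [360.7, 59.8, 329.4]
ee_rot: [0.384, 0.924, 0.0, -0.001]
force: [0.1, 0.1, -1.6]
grip_width: 0.236
grip_force: 89.3
```

```bash
python3 - <<'E'
from h import *
np.set_printoptions(precision=3,suppress=True)
a=capture('wrist');save('w5',a,(100,0,500,300),2)
s=sense();print(s['eef_pos'],s['ee_rot'])
for n,z in [('biscuit_1',60),('rack',0)]:
    for d in spot_point('wrist',n)[:3]: print(n,round(d['score'],2),np.round(d['xy'],1),pix2w('wrist',d['xy'],z))
for d in trace('wrist','biscuit_1')[:3]:
    m=d['mask'].astype(np.uint8);c=max(cv2.findContours(m,0,2)[0],key=cv2.contourArea)[:,0]
    w=np.ascontiguousarray(np.array([pix2w('wrist',uv,66) for uv in c])[:,:2].astype(np.float32));print('circ',cv2.minEnclosingCircle(w),d['rect'])
print('turner proj',[w2pix('wrist',turner_now()[0]+turner_now()[1].apply(v)) for v in[(-45,17,3),(-45,-17,3),(45,17,3),(45,-17,3)]])
E
```

```text
[360.703  59.8   329.437] [ 0.384  0.924  0.    -0.001]
biscuit_1 0.72 [346.4  11.7] [ 585.058 -361.761   60.   ]
circ ((580.5778198242188, -261.5107421875), 46.745784759521484) [308.5, 13.1, 44.7, 23.0]
circ ((589.9829711914062, -364.9083251953125), 52.52571105957031) [349.8, 20.7, 35.2, 39.4]
circ ((497.09893798828125, 89.6708984375), 20.191495895385742) [15.1, 25.5, 30.2, 51.0]
turner proj [array([174.086, 143.178]), array([238.379, 138.945]), array([ 152.067, -125.927]), array([232.083, -86.088])]
```

View pics/w5.png

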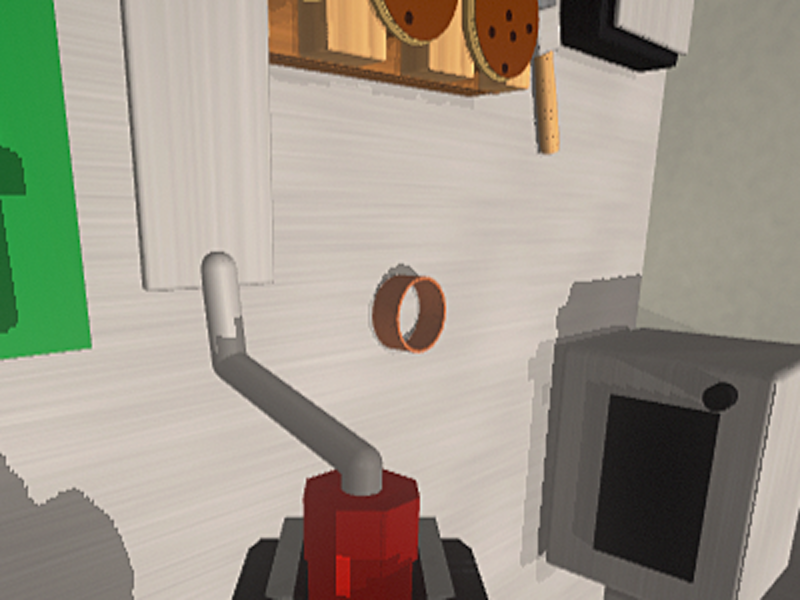

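Request:
step_arm(
  commands="0 13 -1.5 -1.5 0 0 0;0 13 -1.5 -1.5 0 0 0;0 13 -1.5 -1.5 0 0 0;0 13 -1.5 -1.5 0 0 0;0 13 -1.5 -1.5 0 0 0;0 13 -1.5 -1.5 0 0 0;0 13 -1.5 -1.5 0 0 0;0 13 -1.5 -1.5 0 0 0",
)

```text
time_s: 9.53
eef_pos: [489.4, 81.7, 329.9]
ee_rot: [0.383, 0.924, 0.001, -0.0]
force: [0.0, -0.2, -0.9]
grip_width: 0.237
grip_force: 89.3
```

```bash
python3 - <<'E'
from h import *
np.set_printoptions(precision=3,suppress=True)
a=capture('wrist');save('w6',a,(200,0,500,225),2.66)
s=sense();print(s['eef_pos'],s['ee_rot'])
for n,z in [('biscuit_1',60),('rack',0)]:
    for d in spot_point('wrist',n)[:3]: print(n,round(d['score'],2),np.round(d['xy'],1),pix2w('wrist',d['xy'],z))
for d in trace('wrist','biscuit_1')[:3]:
    m=d['mask'].astype(np.uint8);c=max(cv2.findContours(m,0,2)[0],key=cv2.contourArea)[:,0]
    w=np.ascontiguousarray(np.array([pix2w('wrist',uv,66) for uv in c])[:,:2].astype(np.float32));print('circ',cv2.minEnclosingCircle(w),d['rect'])
E
```

```text
[489.525  81.773 329.974] [ 0.383  0.924  0.001 -0.   ]
biscuit_1 0.73 [258.1  78.1] [ 604.301 -148.271   60.   ]
biscuit_1 0.6 [350.6  93.7] [ 591.875 -365.52    60.   ]
biscuit_1 0.57 [309.6  84.6] [ 601.414 -253.36    60.   ]
rack 0.77 [283.   85.4] [ 603.282 -256.479   -0.   ]
circ ((607.6239624023438, -156.04248046875), 50.49406433105469) [263.3, 78.3, 58.4, 79.5]
circ ((590.720947265625, -366.387939453125), 53.9813232421875) [351.9, 96.2, 39.5, 56.4]
circ ((601.809326171875, -255.99887084960938), 51.33789825439453) [313.3, 87.6, 42.6, 62.8]
```

View pics/w6.png

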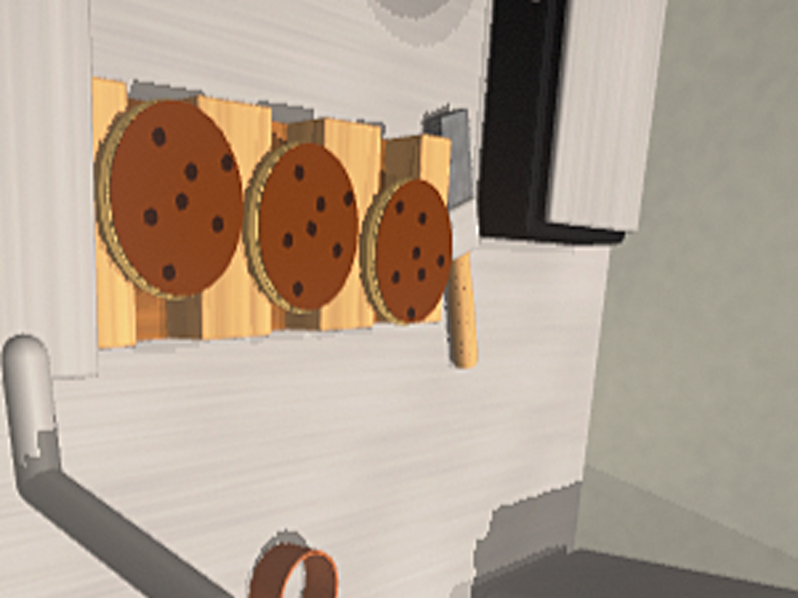

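```bash
python3 - <<'E'
from h import *
np.set_printoptions(precision=1,suppress=True)
M=[];W=[]
F=[((135,345),(-60,125)),((202,338),(-60,79)),((272,332),(-60,23)),((322,330),(-60,-23)),((372,327),(-60,-79)),((440,320),(-60,-161)),
((128,83),(60,125)),((197,96),(60,79)),((271,105),(60,23)),((323,118),(60,-23)),((383,126),(60,-79)),((420,136),(60,-125)),((450,138),(60,-161))]
for uv,m in F: W.append(pix2w('wrist',(200+uv[0]/2.66,uv[1]/2.66),60)[:2]);M.append(m)
M=np.array(M,float);W=np.array(W)
mc,wc=M.mean(0),W.mean(0);U,S,Vt=np.linalg.svd((M-mc).T@(W-wc));Rr=(U@Vt).T
t=wc-Rr@mc;print(t,'yaw',round(np.arctan2(Rr[1,0],Rr[0,0]),4));print((W-(M@Rr.T+t)).tolist())
np.save('rack.npy',np.r_[t,np.arctan2(Rr[1,0],Rr[0,0])])
for y in(102,0,-102): print(t+Rr@[0,y],t+Rr@[-60,y])
# biscuits by brown ellipse: colour
a=capture('wrist');hsv=cv2.cvtColor(a,cv2.COLOR_RGB2HSV)
for c in[(176,198),(302,227),(412,250)]:
    print(pix2w('wrist',(200+c[0]/2.66,c[1]/2.66),72))
# tray corners from top
for uv in[(103,149),(248,139.5),(251,208),(106,218)]: print('tray',pix2w('top',uv,12))
E
```

```text
[ 601.3 -258.2] yaw 0.0224
[[0.45124014535815604, 1.1674235709612333], [1.3441913524985694, -0.2625817781983244], [1.6657581585690195, -1.4103211581919766], [0.5556264635664547, -2.1320580951152692], [-0.15234276193814367, 1.207054849408678], [0.9063112101334809, 0.07195161855827337], [-0.7486418356814966, -0.9337536866059679], [-1.2159523898897078, 0.1847860365220697], [0.6420550975722108, 0.35610697201801145], [-1.3302539100324111, 1.1208850400770984], [0.07606248805029736, -2.379401424097864], [-2.0638857235717296, 1.819633267323411], [-0.13016829463481372, 1.1902747873405133]]
[ 599.  -156.2] [ 539.1 -157.6]
[ 601.3 -258.2] [ 541.3 -259.5]
[ 603.6 -360.2] [ 543.6 -361.5]
[ 608.4 -151.4   72. ]
[ 599.8 -247.9   72. ]
[ 591.1 -360.3   72. ]
tray [648.6 460.6  12. ]
tray [673.8  76.2  12. ]
tray [489.9  68.6  12. ]
tray [465.3 449.5  12. ]
```

```bash
cat >> h.py <<'E'
def seg(a,b,n,mj=False):
    """poses from a to b (o,rt), n rows, linear or min-jerk"""
    ro=(a[1].inv()*b[1]).as_rotvec();out=[]
    for i in range(1,n+1):
        t=i/n; t=t**3*(10-15*t+6*t*t) if mj else t
        out.append((np.array(a[0])*(1-t)+np.array(b[0])*t,a[1]*R.from_rotvec(ro*t)))
    return out
def G(p,yaw=.0224): return (np.array(p,float),trot(yaw))
def groove(x,yl,z,off=0):
    """turner pose on groove at rack-local y=yl, world x"""
    t=np.load('rack.npy');c,s=np.cos(t[2]),np.sin(t[2]);Y=yl+off
    px,py=t[0]-s*Y,t[1]+c*Y; return G([x,py+(x-px)*np.tan(t[2]),z],t[2])
E
python3 - <<'E'
from h import *
n=turner_now();a=groove(455,102,150,2);b=groove(455,102,43,2);print(n[0],a[0],b[0])
rows(seg(n,a,10,True)+seg(a,b,6)+[b]*2)
E
```

```text
[595.77383556  83.38233908 282.67086656] [ 455.         -157.43347619  150.        ] [ 455.         -157.43347619   43.        ]
0 -0.12 0.07 0.23  -0.000 0.000 -0.000;0 -0.81 0.45 1.54  -0.000 0.001 -0.001;0 -2.29 1.27 4.34  -0.000 0.003 -0.003;0 -4.47 2.48 8.44  -0.000 0.005 -0.007;0 -7.03 3.90 13.30  -0.000 0.008 -0.011;0 -9.60 5.33 18.15  -0.000 0.011 -0.015;0 -11.77 6.53 22.26  -0.001 0.014 -0.018;0 -13.25 7.36 25.06  -0.001 0.016 -0.020;0 -13.94 7.74 26.37  -0.001 0.017 -0.021;0 -14.06 7.81 26.60  -0.001 0.017 -0.021;0 -14.06 6.54 27.86  -0.001 0.017 -0.021;0 -14.06 5.28 29.11  -0.001 0.017 -0.021;0 -14.06 4.02 30.37  -0.001 0.017 -0.021;0 -14.06 2.76 31.63  -0.001 0.017 -0.021;0 -14.05 1.49 32.89  -0.001 0.017 -0.021;0 -14.05 0.23 34.15  -0.001 0.017 -0.021;0 -14.05 0.23 34.15  -0.001 0.017 -0.021;0 -14.05 0.23 34.15  -0.001 0.017 -0.021
```

Request:
step_arm(
  commands="0 -0.8 0.5 1.5 0 0 0;0 -2.3 1.3 4.3 0 0.003 -0.003;0 -4.5 2.5 8.4 0 0.005 -0.007;0 -7 3.9 12 0 0.008 -0.011;0 -9 5 16 0 0.011 -0.015;0 -10.5 6 20 0 0.014 -0.018;0 -12.5 7 24 0 0.016 -0.02;0 -13.9 7.7 26.3 0 0.017 -0.021;0 -14.1 7.8 26.6 0 0.017 -0.021;0 -14.1 7.8 26.6 0 0.017 -0.021;0 -14.1 6.5 27.9 0 0.017 -0.021;0 -14.1 5.3 29.1 0 0.017 -0.021;0 -14.1 4 30.4 0 0.017 -0.021;0 -14.1 2.8 31.6 0 0.017 -0.021;0 -14.05 1.5 32.9 0 0.017 -0.021;0 -14.05 0.2 34.15 0 0.017 -0.021;0 -14.05 0.2 34.15 0 0.017 -0.021;0 -14.05 0.2 34.15 0 0.017 -0.021",
)

```text
time_s: 11.28
eef_pos: [355.7, -155.3, 100.2]
ee_rot: [0.378, 0.926, 0.012, -0.002]
force: [-0.4, -0.3, -0.9]
grip_width: 0.24
grip_force: 89.3
```

```bash
python3 - <<'E'
from h import *
np.set_printoptions(precision=2,suppress=True)
n=turner_now();print(n[0],n[1].as_rotvec(),sense()['force'],sense()['joints'])
a=capture('wrist');save('w7',a)
b=groove(596,102,43,2);rows(seg(groove(455,102,43,2),b,14)[::3]+[b])
t=np.load('rack.npy');rk=R.from_euler('z',t[2])
print([w2pix('wrist',np.r_[t[:2],0]+rk.apply([-60,y,z])) for y,z in((125,60),(79,60),(125,30),(79,30))])
E
```

```text
[ 460.87 -151.07   52.03] [0.01 0.01 0.02] [-0.42 -0.32 -0.92] [-0.3   0.32  2.21 -1.23  0.79  2.24]
0 0.39 -0.27 1.16  -0.011 0.010 0.000;0 3.41 -0.25 1.13  -0.011 0.010 0.000;0 6.43 -0.23 1.10  -0.011 0.010 0.000;0 9.46 -0.21 1.08  -0.011 0.010 0.000;0 12.48 -0.19 1.05  -0.011 0.010 0.000;0 13.48 -0.18 1.04  -0.011 0.010 0.000
[array([ 152.72, -265.43]), array([ 264.68, -179.5 ]), array([ 115.98, -204.65]), array([ 220.52, -142.12])]
```

View pics/w7.png

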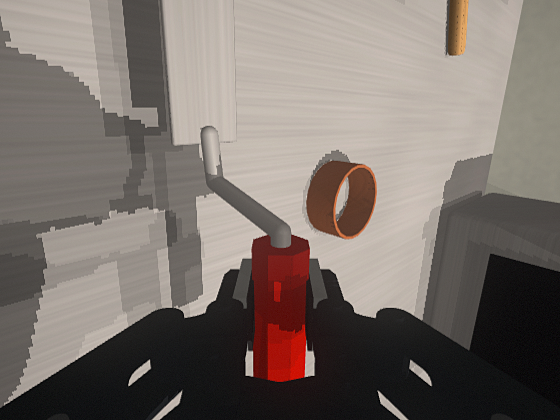

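```bash
python3 - <<'E'
from kin import *
np.set_printoptions(precision=2,suppress=True)
P=np.load('P.npy')
for yl in(102,0,-102):
  for x in(480,500,550,596):
    for roll in(0,.1,.2):
      o,rt=groove(x,yl,43,2);rt=rt*R.from_euler('x',roll);p,r=tcp_for(o,rt);q,e=ik(p,r,P,sense()['joints'],lo=[-2.94,-.97,.19,-1.8,.02,-2.88]);print(yl,x,roll,q,round(e,4))
E
```

```text
102 480 0 [-0.3   0.38  2.17 -1.27  0.78  2.28] 0.0
102 480 0.1 [-0.36  0.34  2.16 -1.14  0.71  2.11] 0.0
102 480 0.2 [-0.42  0.31  2.15 -0.97  0.65  1.91] 0.0
102 500 0 [-0.28  0.41  2.12 -1.23  0.8   2.25] 0.0
102 500 0.1 [-0.34  0.37  2.11 -1.1   0.73  2.08] 0.0
102 500 0.2 [-0.4   0.34  2.09 -0.94  0.68  1.89] 0.0
102 550 0 [-0.25  0.48  1.97 -1.16  0.84  2.18] 0.0
102 550 0.1 [-0.3   0.45  1.97 -1.03  0.78  2.03] 0.0
102 550 0.2 [-0.35  0.42  1.95 -0.88  0.74  1.85] 0.0
102 596 0 [-0.22  0.55  1.84 -1.09  0.89  2.11] 0.0
102 596 0.1 [-0.27  0.52  1.83 -0.97  0.83  1.97] 0.0
102 596 0.2 [-0.31  0.5   1.82 -0.82  0.79  1.81] 0.0
0 480 0 [-0.56  0.39  2.14 -1.43  0.64  2.21] 0.0
0 480 0.1 [-0.61  0.37  2.11 -1.23  0.57  1.98] 0.0
0 480 0.2 [-0.66  0.35  2.08 -1.    0.54  1.72] 0.0
0 500 0 [-0.53  0.42  2.08 -1.38  0.66  2.17] 0.0
0 500 0.1 [-0.58  0.4   2.06 -1.19  0.6   1.95] 0.0
0 500 0.2 [-0.63  0.38  2.03 -0.96  0.57  1.71] 0.0
0 550 0 [-0.47  0.5   1.95 -1.26  0.71  2.09] 0.0
0 550 0.1 [-0.51  0.47  1.92 -1.09  0.66  1.89] 0.0
0 550 0.2 [-0.56  0.46  1.9  -0.89  0.64  1.68] 0.0
0 596 0 [-0.42  0.56  1.81 -1.18  0.76  2.01] 0.0
0 596 0.1 [-0.46  0.54  1.79 -1.01  0.72  1.84] 0.0
0 596 0.2 [-0.51  0.53  1.77 -0.83  0.7   1.65] 0.0
-102 480 0 [-0.77  0.45  2.03 -1.51  0.52  2.1 ] 0.0
-102 480 0.1 [-0.81  0.43  2.   -1.23  0.47  1.8 ] 0.0
-102 480 0.2 [-0.84  0.43  1.95 -0.92  0.47  1.48] 0.0
-102 500 0 [-0.73  0.48  1.98 -1.44  0.55  2.06] 0.0
-102 500 0.1 [-0.77  0.46  1.95 -1.18  0.5   1.78] 0.0
-102 500 0.2 [-0.81  0.45  1.9  -0.9   0.5   1.48] 0.0
-102 550 0 [-0.66  0.54  1.85 -1.31  0.61  1.96] 0.0
-102 550 0.1 [-0.7   0.53  1.82 -1.08  0.57  1.72] 0.0
-102 550 0.2 [-0.73  0.52  1.78 -0.83  0.58  1.46] 0.0
-102 596 0 [-0.6   0.61  1.73 -1.2   0.66  1.88] 0.0
-102 596 0.1 [-0.64  0.6   1.69 -0.99  0.64  1.67] 0.0
-102 596 0.2 [-0.67  0.59  1.65 -0.78  0.65  1.45] 0.0
```

```bash
cat >> h.py <<'E'
def gr(x,yl,z,off=0,roll=0):
    o,r=groove(x,yl,z,off);return o,r*R.from_euler('x',roll)
E
python3 - <<'E'
from h import *
rows([gr(475,102,43,2,.15)])
E
```

```text
0 1.38 0.18 1.70  0.139 0.011 -0.000
```

Request:
step_arm(
  commands="0 1.4 0.2 1.7 0.14 0.01 0;0 1.4 0.2 1.7 0.14 0.01 0;0 1.4 0.2 1.7 0.14 0.01 0;0 1.4 0.2 1.7 0.14 0.01 0;0 1.4 0.2 1.7 0.14 0.01 0",
)

```text
time_s: 11.75
eef_pos: [368.8, -168.4, 89.3]
ee_rot: [0.313, 0.95, 0.013, 0.002]
force: [-0.6, -0.2, -0.8]
grip_width: 0.238
grip_force: 89.3
```

```bash
python3 - <<'E'
from h import *
np.set_printoptions(precision=3,suppress=True)
n=turner_now();print(n[0],n[1].as_rotvec(),sense()['joints'])
rows([gr(475,102,43,2,.15)])
a=gr(475,102,43,2,.15);b=gr(596,102,43,2,.15);print(b[0]);rows(seg(a,b,15)[::2]+[gr(596,102,47,2,.02)])
E
```

```text
[ 474.1   -157.161   42.67 ] [0.151 0.003 0.02 ] [-0.396  0.313  2.169 -1.062  0.672  2.012]
0 0.09 0.01 -0.01  -0.001 0.002 -0.001
[ 596.    -154.278   43.   ]
0 0.89 0.02 -0.02  -0.001 0.002 -0.001;0 2.51 0.03 -0.02  -0.001 0.002 -0.001;0 4.12 0.04 -0.02  -0.001 0.002 -0.001;0 5.73 0.05 -0.02  -0.001 0.002 -0.001;0 7.35 0.06 -0.03  -0.001 0.002 -0.001;0 8.96 0.07 -0.03  -0.001 0.002 -0.001;0 10.57 0.08 -0.03  -0.001 0.002 -0.001;0 12.19 0.09 -0.03  -0.001 0.002 -0.001;0 12.19 -0.12 -0.78  -0.131 0.002 -0.001
```

Request:
step_arm(
  commands="0 1 0.02 0 0 0 0;0 2 0.02 0 0 0 0;0 3 0.03 0 0 0 0;0 4 0.03 0 0 0 0;0 5 0.04 0 0 0 0;0 6 0.05 0 0 0 0;0 7 0.05 0 0 0 0;0 8 0.06 0 0 0 0;0 9 0.07 0 0 0 0;0 10 0.07 0 0 0 0;0 11 0.08 0 0 0 0;0 12.2 0.09 0 0 0 0;0 12.2 0.09 0 0 0 0;0 12.2 0 -0.3 -0.05 0 0;0 12.2 -0.1 -0.7 -0.12 0 0;0 12.2 -0.1 -0.7 -0.12 0 0;0 12.2 -0.1 -0.7 -0.12 0 0",
)

```text
time_s: 13.17
eef_pos: [490.4, -159.7, 92.8]
ee_rot: [0.368, 0.93, 0.014, 0.002]
force: [0.2, -0.2, -1.4]
grip_width: 0.237
grip_force: 89.3
```

```bash
python3 - <<'E'
from h import *
np.set_printoptions(precision=3,suppress=True)
n=turner_now();print(n[0],n[1].as_rotvec(),sense()['joints'],sense()['force'])
a=capture('wrist');save('w8',a)
for d in spot_point('wrist','biscuit_1')[:3]: print(round(d['score'],2),np.round(d['xy'],1),pix2w('wrist',d['xy'],60))
z=n[0][2]
rows([gr(596,102,v,2,.02) for v in(50,53,55,57,59,61,64,68,74,82,92,104,116,126,132,136,138)])
E
```

```text
[ 595.756 -153.751   45.374] [0.034 0.003 0.022] [-0.234  0.535  1.835 -1.045  0.872  2.054] [ 0.22  -0.159 -1.427]
0.81 [438.8  83.7] [ 590.262 -363.353   60.   ]
0.79 [364.3  54.2] [ 598.52  -256.054   60.   ]
0 -0.02 0.19 -0.35  -0.014 0.002 -0.001;0 -0.02 0.40 -0.57  -0.014 0.002 -0.001;0 -0.03 0.54 -0.71  -0.014 0.002 -0.001;0 -0.03 0.67 -0.86  -0.014 0.002 -0.001;0 -0.03 0.81 -1.00  -0.014 0.002 -0.001;0 -0.03 0.95 -1.15  -0.014 0.002 -0.001;0 -0.03 1.15 -1.37  -0.014 0.002 -0.001;0 -0.03 1.43 -1.66  -0.014 0.002 -0.001;0 -0.03 1.84 -2.10  -0.014 0.002 -0.001;0 -0.04 2.38 -2.68  -0.014 0.002 -0.001;0 -0.04 3.07 -3.41  -0.014 0.002 -0.001;0 -0.05 3.89 -4.28  -0.014 0.002 -0.001;0 -0.06 4.71 -5.16  -0.014 0.002 -0.001;0 -0.06 5.40 -5.89  -0.014 0.002 -0.001;0 -0.06 5.81 -6.33  -0.014 0.002 -0.001;0 -0.07 6.08 -6.62  -0.014 0.002 -0.001;0 -0.07 6.22 -6.76  -0.014 0.002 -0.001
```

View pics/w8.png

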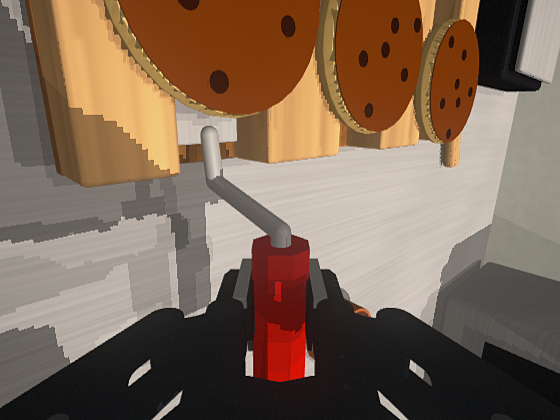

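Request:
step_arm(
  commands="0 0 0.2 -0.35 -0.014 0 0;0 0 0.4 -0.57 -0.014 0 0;0 0 0.54 -0.7 -0.014 0 0;0 0 0.67 -0.86 -0.014 0 0;0 0 0.81 -1 -0.014 0 0;0 0 0.95 -1.15 -0.014 0 0;0 0 1.15 -1.37 -0.014 0 0;0 0 1.43 -1.66 -0.014 0 0;0 0 1.84 -2.1 -0.014 0 0;0 0 2.4 -2.7 -0.014 0 0;0 0 3.07 -3.4 -0.014 0 0;0 0 3.9 -4.3 -0.014 0 0;0 0 4.7 -5.15 -0.014 0 0;0 0 5.4 -5.9 -0.014 0 0;0 0 5.8 -6.3 -0.014 0 0;0 0 6.1 -6.6 -0.014 0 0;0 0 6.2 -6.75 -0.014 0 0;0 0 6.2 -6.75 -0.014 0 0",
)

```text
time_s: 14.77
eef_pos: [491.3, -159.4, 185.1]
ee_rot: [0.375, 0.927, 0.013, 0.003]
force: [0.2, -0.8, -1.5]
grip_width: 0.234
grip_force: 89.3
```

```bash
cat >> h.py <<'E'
def biscuit_on(cam='wrist'):
    """centre of the biscuit lying on the blade, in turner frame (brown face plane z=15), by brown colour near the blade"""
    a=capture('wrist');hsv=cv2.cvtColor(a,cv2.COLOR_RGB2HSV)
    n=turner_now();out=[]
    for d in trace('wrist','biscuit_1'):
        c=max(cv2.findContours(d['mask'].astype(np.uint8),0,1)[0],key=cv2.contourArea)[:,0]
        m=camera_model('wrist');K=m['mtx'];Rm=quat(m['rotation']);e=m['eye']
        c=c[(c[:,1]>1)&(c[:,0]>1)&(c[:,0]<558)]
        D=Rm.apply(np.c_[c,np.ones(len(c))]@np.linalg.inv(K).T)
        L=n[1].inv().apply(D);eo=n[1].inv().apply(e-n[0]);k=(9-eo[2])/L[:,2];X=eo+L*k[:,None]
        f=lambda p:np.hypot(X[:,0]-p[0],X[:,1]-p[1])-47
        from scipy.optimize import least_squares
        o=least_squares(f,[X[:,0].mean(),X[:,1].mean()],loss='soft_l1');out.append((round(d['score'],2),o.x.round(1),round(float(np.abs(o.fun).mean()),1)))
    return out,a
E
python3 - <<'E'
from h import *
np.set_printoptions(precision=3,suppress=True)
o,a=biscuit_on();print(o);save('w9',a)
n=turner_now();print(n[0],n[1].as_rotvec(),sense()['joints'],sense()['force'])
E
```

```text
[(0.88, array([-48.6, -71.5]), 8.5), (0.69, array([ -39.9, -102. ]), 12.0), (0.66, array([11.3, -0.8]), 0.7)]
[ 596.589 -154.32   137.06 ] [0.019 0.002 0.02 ] [-0.228  0.384  1.774 -0.929  1.     1.849] [-0.176  1.005 -2.554]
```

```bash
cat >> h.py <<'E'
TC=np.array([569.5,264.]);TY=.065
def trayw(lx,ly,z): 
    v=R.from_euler('z',TY).apply([lx,ly,0]);return np.array([TC[0]+v[0],TC[1]+v[1],z])
def flip(ly,pz,th,b,lx=0):
    rt=trot(TY,th);return trayw(lx,ly,pz)-rt.apply([b[0],b[1]-46,3]),rt
E
python3 - <<'E'
from h import *
n=turner_now();e=flip(-84,100,.03,(11.3,-.8))
m=((np.array(n[0])+e[0])/2,seg(n,e,2)[0][1]);print(n[0],m[0],e[0])
rows(seg(n,m,20,True))
E
```

```text
[ 596.58882172 -154.3201789   137.06004403] [578.61225254  35.94658903 117.73259167] [560.63568336 226.21335696  98.40513931]
0 -0.00 -0.02 -0.01  0.000 0.000 -0.000;0 -0.01 -0.13 -0.10  0.000 0.000 -0.000;0 -0.03 -0.40 -0.31  0.000 0.000 -0.000;0 -0.07 -0.86 -0.68  0.000 0.001 -0.001;0 -0.13 -1.54 -1.21  0.001 0.002 -0.002;0 -0.21 -2.43 -1.90  0.001 0.003 -0.003;0 -0.30 -3.50 -2.75  0.001 0.004 -0.004;0 -0.41 -4.72 -3.71  0.002 0.005 -0.005;0 -0.52 -6.05 -4.75  0.002 0.007 -0.006;0 -0.64 -7.44 -5.84  0.003 0.008 -0.008;0 -0.76 -8.82 -6.92  0.003 0.009 -0.009;0 -0.88 -10.15 -7.97  0.004 0.011 -0.011;0 -0.98 -11.37 -8.93  0.004 0.012 -0.012;0 -1.08 -12.45 -9.77  0.005 0.013 -0.013;0 -1.15 -13.33 -10.47  0.005 0.014 -0.014;0 -1.21 -14.01 -11.00  0.005 0.015 -0.015;0 -1.25 -14.47 -11.36  0.005 0.016 -0.015;0 -1.28 -14.74 -11.57  0.005 0.016 -0.015;0 -1.28 -14.85 -11.66  0.006 0.016 -0.016;0 -1.29 -14.87 -11.67  0.006 0.016 -0.016
```

Request:
step_arm(
  commands="0 0 -0.05 -0.05 0 0 0;0 0 -0.15 -0.1 0 0 0;0 0 -0.4 -0.3 0 0 0;0 -0.07 -0.85 -0.7 0 0 0;0 -0.13 -1.55 -1.2 0 0.002 -0.002;0 -0.2 -2.4 -1.9 0 0.003 -0.003;0 -0.3 -3.5 -2.75 0 0.004 -0.004;0 -0.4 -4.7 -3.7 0.002 0.005 -0.005;0 -0.5 -6.05 -4.75 0.002 0.007 -0.006;0 -0.65 -7.45 -5.85 0.003 0.008 -0.008;0 -0.75 -8.8 -6.9 0.003 0.009 -0.009;0 -0.9 -10.15 -7.95 0.004 0.011 -0.011;0 -1 -11.35 -8.95 0.004 0.012 -0.012;0 -1.1 -12.45 -9.75 0.005 0.013 -0.013;0 -1.15 -13.35 -10.45 0.005 0.014 -0.014;0 -1.2 -14 -11 0.005 0.015 -0.015;0 -1.25 -14.45 -11.35 0.005 0.016 -0.015;0 -1.28 -14.75 -11.55 0.005 0.016 -0.015;0 -1.29 -14.85 -11.65 0.006 0.016 -0.016;0 -1.29 -14.85 -11.65 0.006 0.016 -0.016",
)

```text
time_s: 16.53
eef_pos: [473.5, 27.9, 165.5]
ee_rot: [0.372, 0.928, 0.023, 0.007]
force: [0.5, 0.3, -1.2]
grip_width: 0.234
grip_force: 89.3
```

```bash
python3 - <<'E'
from h import *
n=turner_now();e=flip(-84,100,.03,(11.3,-.8))
rows(seg(n,e,20,True)[1::1])
E
```

```text
0 -0.01 -0.13 -0.10  0.000 0.000 -0.000;0 -0.02 -0.40 -0.31  0.000 0.000 -0.000;0 -0.05 -0.87 -0.67  0.000 0.001 -0.001;0 -0.09 -1.55 -1.20  0.001 0.002 -0.002;0 -0.14 -2.45 -1.89  0.001 0.003 -0.003;0 -0.21 -3.53 -2.73  0.001 0.004 -0.004;0 -0.28 -4.76 -3.68  0.002 0.005 -0.005;0 -0.36 -6.11 -4.72  0.002 0.006 -0.006;0 -0.44 -7.51 -5.80  0.003 0.008 -0.008;0 -0.52 -8.90 -6.88  0.003 0.009 -0.009;0 -0.60 -10.25 -7.92  0.004 0.011 -0.011;0 -0.67 -11.48 -8.88  0.004 0.012 -0.012;0 -0.73 -12.56 -9.71  0.005 0.013 -0.013;0 -0.78 -13.46 -10.41  0.005 0.014 -0.014;0 -0.82 -14.14 -10.93  0.005 0.015 -0.015;0 -0.85 -14.61 -11.30  0.005 0.015 -0.015;0 -0.87 -14.88 -11.51  0.005 0.015 -0.016;0 -0.87 -14.99 -11.59  0.005 0.015 -0.016;0 -0.87 -15.01 -11.61  0.005 0.015 -0.016
```

Request:
step_arm(
  commands="0 0 -0.13 -0.1 0 0 0;0 0 -0.4 -0.3 0 0 0;0 -0.05 -0.85 -0.65 0 0.001 -0.001;0 -0.09 -1.55 -1.2 0 0.002 -0.002;0 -0.14 -2.45 -1.9 0.001 0.003 -0.003;0 -0.2 -3.55 -2.75 0.001 0.004 -0.004;0 -0.28 -4.75 -3.7 0.002 0.005 -0.005;0 -0.36 -6.1 -4.7 0.002 0.006 -0.006;0 -0.44 -7.5 -5.8 0.003 0.008 -0.008;0 -0.52 -8.9 -6.9 0.003 0.009 -0.009;0 -0.6 -10.25 -7.9 0.004 0.011 -0.011;0 -0.67 -11.5 -8.9 0.004 0.012 -0.012;0 -0.73 -12.55 -9.7 0.005 0.013 -0.013;0 -0.78 -13.45 -10.4 0.005 0.014 -0.014;0 -0.82 -14.15 -10.95 0.005 0.015 -0.015;0 -0.85 -14.6 -11.3 0.005 0.015 -0.015;0 -0.87 -14.9 -11.5 0.005 0.015 -0.016;0 -0.87 -15 -11.6 0.005 0.015 -0.016;0 -0.87 -15 -11.6 0.005 0.015 -0.016",
)

```text
time_s: 18.12
eef_pos: [455.6, 215.7, 145.6]
ee_rot: [0.37, 0.928, 0.034, 0.011]
force: [0.3, 0.4, -2.6]
grip_width: 0.235
grip_force: 89.3
```

```bash
python3 - <<'E'
from h import *
np.set_printoptions(precision=3,suppress=True)
o,a=biscuit_on();print(o);save('w10',a)
n=turner_now();print(n[0],n[1].as_rotvec(),sense()['force'])
capture('top');capture('scene')
for d in spot_point('scene','tray')[:1]: print(d,pix2w('scene',d['xy'],0))
for d in trace('top','tray')[:1]:
    q=cv2.minAreaRect(np.argwhere(d['mask'])[:,::-1].astype(np.float32));print([pix2w('top',p,12) for p in cv2.boxPoints(q)])
for d in trace('scene','tray')[:1]:
    c=cv2.approxPolyDP(max(cv2.findContours(d['mask'].astype(np.uint8),0,2)[0],key=cv2.contourArea),8,True)[:,0];print([pix2w('scene',p,12) for p in c.astype(float)])
e=flip(-84,20,.03,(11.3,-.8));rows(seg(n,e,12,True))
E
```

```text
[(0.76, array([   0.3, -388.7]), 5.6), (0.63, array([11. , -1.1]), 0.9), (0.62, array([ -13.5, -495. ]), 7.5)]
[560.698 225.662  98.428] [0.029 0.001 0.064] [ 0.013 -0.658 -1.864]
{'xy': [137.7, 262.0], 'score': 0.68} [ 564.049 -380.364    0.   ]
[array([654.586, 474.089,  12.   ]), array([679.626,  77.999,  12.   ]), array([486.073,  66.29 ,  12.   ]), array([463.027, 458.661,  12.   ])]
[array([ 686.568, -108.416,   12.   ]), array([772.621, -94.506,  12.   ]), array([717.178, -76.609,  12.   ])]
0 0.00 -0.01 0.04  -0.000 -0.000 0.000;0 0.00 -0.18 0.22  -0.000 -0.000 0.000;0 0.01 -0.56 0.61  -0.000 -0.000 0.000;0 0.01 -1.15 1.23  -0.000 -0.000 0.000;0 0.01 -1.91 2.02  0.000 0.000 0.000;0 0.02 -2.76 2.90  0.000 0.000 0.000;0 0.02 -3.61 3.79  0.000 0.000 0.000;0 0.03 -4.36 4.58  0.000 0.000 0.000;0 0.03 -4.95 5.20  0.000 0.000 0.000;0 0.03 -5.33 5.59  0.000 0.000 0.000;0 0.03 -5.50 5.77  0.000 0.000 0.000;0 0.03 -5.53 5.79  0.000 0.000 0.000
```

Request:
step_arm(
  commands="0 0 -0.2 0.2 0 0 0;0 0 -0.55 0.6 0 0 0;0 0 -1.15 1.2 0 0 0;0 0 -1.9 2 0 0 0;0 0 -2.75 2.9 0 0 0;0 0 -3.6 3.8 0 0 0;0 0 -4.35 4.6 0 0 0;0 0 -4.95 5.2 0 0 0;0 0 -5.35 5.6 0 0 0;0 0 -5.5 5.75 0 0 0;0 0 -5.53 5.8 0 0 0;0 0 -5.53 5.8 0 0 0;0 0 -5.53 5.8 0 0 0",
)

```text
time_s: 19.55
eef_pos: [455.4, 216.2, 66.0]
ee_rot: [0.37, 0.928, 0.034, 0.011]
force: [-0.6, 0.0, -1.7]
grip_width: 0.233
grip_force: 89.3
```

```bash
cat >> h.py <<'E'
def fliprows(ly,b,lx=0,dth=4.6,zend=16,push=8):
    th=[2.];v=0
    while th[-1]<106:
        v=min(v+.8,dth);th.append(th[-1]+v)
    th=th[1:]+[th[-1]];poses=[]
    for t in th:
        z=np.interp(t,[2,20,75,106],[20,6,6,zend]);y=ly-np.interp(t,[80,106],[0,push])
        poses.append(tcp_for(*flip(y,z,np.radians(t),b,lx)))
    n=len(poses);k=n//2;s=sense();ref=(s['eef_pos'],quat(s['ee_rot']))
    print(n);print(';'.join('0 '+rel(p,r,ref) for p,r in poses[:k]));ref=poses[k-1];print(';'.join('0 '+rel(p,r,ref) for p,r in poses[k:]))
E
python3 - <<'E'
from h import *
np.set_printoptions(precision=3,suppress=True)
o,a=biscuit_on();print(o)
n=turner_now();print(n[0],n[1].as_rotvec(),sense()['force'])
fliprows(-84,(11.3,-.9))
E
```

```text
[(0.8, array([  25.2, -789.7]), 17.6), (0.59, array([ -92.1, -983.4]), 0.9), (0.58, array([11. , -0.9]), 0.9)]
[560.444 226.473  18.745] [0.03  0.001 0.065] [ 0.308  0.242 -1.067]
27
0 0.02 0.07 0.08  0.019 -0.000 -0.000;0 0.02 0.16 0.18  0.047 0.000 -0.000;0 0.02 0.29 0.33  0.089 0.000 -0.000;0 0.02 0.47 0.55  0.145 0.001 -0.000;0 0.01 0.69 0.85  0.214 0.001 -0.000;0 0.01 0.94 1.24  0.295 0.002 0.000;0 0.01 1.34 1.48  0.375 0.002 0.000;0 0.01 1.81 1.68  0.455 0.003 0.000;0 0.00 2.25 1.92  0.536 0.003 0.000;0 -0.00 2.68 2.19  0.616 0.004 0.000;0 -0.00 3.08 2.50  0.696 0.005 0.000;0 -0.01 3.46 2.84  0.776 0.005 0.001;0 -0.01 3.80 3.21  0.857 0.006 0.001
0 -0.00 0.51 0.02  0.080 0.001 0.000;0 -0.01 1.01 0.08  0.161 0.001 0.000;0 -0.01 1.51 0.18  0.241 0.002 0.000;0 -0.01 1.99 0.31  0.321 0.002 0.000;0 -0.02 2.47 0.49  0.401 0.003 0.000;0 -0.02 2.91 0.60  0.482 0.003 0.000;0 -0.02 3.43 0.69  0.562 0.004 0.000;0 -0.03 3.98 0.81  0.642 0.004 0.001;0 -0.03 4.50 0.97  0.723 0.005 0.001;0 -0.04 4.99 1.16  0.803 0.006 0.001;0 -0.04 5.45 1.37  0.883 0.006 0.001;0 -0.04 5.89 1.61  0.963 0.007 0.001;0 -0.04 6.16 2.04  1.044 0.007 0.001;0 -0.04 6.16 2.04  1.044 0.007 0.001
```

Request:
step_arm(
  commands="0 0.02 0.07 0.08 0.02 0 0;0 0.02 0.16 0.18 0.047 0 0;0 0.02 0.29 0.33 0.089 0 0;0 0.02 0.47 0.55 0.145 0.001 0;0 0.01 0.69 0.85 0.214 0.001 0;0 0.01 0.94 1.24 0.295 0.002 0;0 0.01 1.34 1.48 0.375 0.002 0;0 0.01 1.81 1.68 0.455 0.003 0;0 0 2.25 1.92 0.536 0.003 0;0 0 2.68 2.19 0.616 0.004 0;0 0 3.08 2.5 0.696 0.005 0;0 -0.01 3.46 2.84 0.776 0.005 0.001;0 -0.01 3.8 3.21 0.857 0.006 0.001",
)

```text
time_s: 20.73
eef_pos: [459.1, 166.0, 69.4]
ee_rot: [-0.052, 0.998, 0.036, 0.001]
force: [0.8, 0.1, -1.6]
grip_width: 0.233
grip_force: 89.3
```

Request:
step_arm(
  commands="0 0 0.51 0.02 0.08 0.001 0;0 -0.01 1.01 0.08 0.161 0.001 0;0 -0.01 1.51 0.18 0.241 0.002 0;0 -0.01 2 0.31 0.321 0.002 0;0 -0.02 2.47 0.49 0.401 0.003 0;0 -0.02 2.91 0.6 0.482 0.003 0;0 -0.02 3.43 0.69 0.562 0.004 0;0 -0.03 3.98 0.81 0.642 0.004 0.001;0 -0.03 4.5 0.97 0.723 0.005 0.001;0 -0.04 5 1.16 0.803 0.006 0.001;0 -0.04 5.45 1.37 0.883 0.006 0.001;0 -0.04 5.9 1.61 0.963 0.007 0.001;0 -0.04 6.16 2.04 1.044 0.007 0.001;0 -0.04 6.16 2.04 1.044 0.007 0.001;0 -0.04 6.16 2.04 1.044 0.007 0.001;0 -0.04 6.16 2.04 1.044 0.007 0.001",
)

```text
time_s: 22.07
eef_pos: [462.6, 107.4, 42.4]
ee_rot: [-0.539, 0.841, 0.03, -0.015]
force: [0.4, 0.0, -1.0]
grip_width: 0.231
grip_force: 89.5
```

```bash
python3 - <<'E'
from h import *
np.set_printoptions(precision=3,suppress=True)
n=turner_now();print(n[0],n[1].as_rotvec(),sense()['force'],sense()['joints'])
b=capture('scene');capture('top')
a=capture('top');save('t1',np.hstack([a[120:240,80:300],b[200:320,280:500]]),None,1.8)
for d in spot_point('top','biscuit_1'): print(round(d['score'],2),np.round(d['xy'],1),pix2w('top',d['xy'],16))
E
```

```text
[565.147 157.732  60.866] [1.927 0.062 0.044] [ 0.413  0.044 -0.985] [-0.465  0.798  1.833  0.915  1.43   0.433]
0.84 [421.8 166.4] [ 599.492 -389.663   16.   ]
0.59 [375.2 163. ] [ 608.949 -264.112   16.   ]
0.58 [230.7 173. ] [582.978 122.003  16.   ]
```

View pics/t1.png

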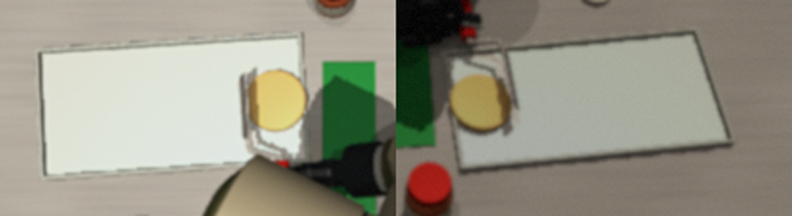

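```bash
python3 - <<'E'
from h import *
np.set_printoptions(precision=3,suppress=True)
n=turner_now()
a=(n[0]+[0,12,2],n[1]);c=(n[0]+[0,25,60],n[1]);d=(n[0]+[0,25,100],n[1]);
e=(np.array([520,60,200.]),trot(.022,.15))
rows([a]+seg(a,c,4)+seg(c,d,2)+seg(d,e,14)[1::2])
def cent(cam,z):
    i=capture(cam);h=cv2.cvtColor(i,cv2.COLOR_RGB2HSV);m=((h[...,0]>17)&(h[...,0]<28)&(h[...,1]>90)&(h[...,2]>120)).astype(np.uint8)
    k,l,s,c=cv2.connectedComponentsWithStats(m)
    for j in range(1,k):
        if s[j,4]>200: print(cam,s[j],c[j],pix2w(cam,c[j],z))
cent('top',16);cent('scene',16)
E
```

```text
0 0.08 -0.68 1.01  -0.000 -0.000 -0.000;0 0.12 -2.13 0.70  -0.000 -0.000 -0.000;0 0.15 -3.59 0.39  -0.000 -0.000 -0.000;0 0.18 -5.04 0.08  -0.000 -0.000 -0.000;0 0.21 -6.49 -0.23  -0.000 -0.000 -0.000;0 0.23 -8.31 -1.06  -0.000 -0.000 -0.000;0 0.24 -10.13 -1.90  -0.000 -0.000 -0.000;0 -0.53 -10.91 -4.43  -0.254 -0.000 0.007;0 -1.30 -11.85 -6.70  -0.508 -0.000 0.013;0 -2.06 -12.88 -8.67  -0.762 -0.000 0.020;0 -2.81 -13.91 -10.32  -1.016 -0.000 0.027;0 -3.56 -14.86 -11.66  -1.270 -0.001 0.034;0 -4.29 -15.66 -12.73  -1.525 -0.001 0.040;0 -5.02 -16.26 -13.57  -1.779 -0.001 0.047
top [218 159  32  34 855] [233.277 175.173] [577.153 115.176  16.   ]
scene [310 242  30  30 688] [324.769 256.119] [577.603 110.92   16.   ]
```

Request:
step_arm(
  commands="0 0.1 -0.7 1 0 0 0;0 0.12 -2.1 0.7 0 0 0;0 0.15 -3.6 0.4 0 0 0;0 0.2 -5 0.1 0 0 0;0 0.2 -6.5 -0.2 0 0 0;0 0.25 -8.3 -1.05 0 0 0;0 0.25 -10.1 -1.9 0 0 0;0 0.25 -10.1 -1.9 0 0 0",
)

```text
time_s: 23.03
eef_pos: [463.2, 132.8, 144.4]
ee_rot: [-0.54, 0.841, 0.031, -0.014]
force: [1.0, -0.3, -0.7]
grip_width: 0.232
grip_force: 89.5
```

```bash
python3 - <<'E'
from h import *
n=turner_now();print(n[0])
e=(np.array([595,330,285.]),trot(.0,.05))
rows(seg(n,e,18))
E
```

```text
[565.63364372 183.22863285 163.3450261 ]
0 0.21 -1.34 0.11  -0.104 -0.000 0.004;0 0.43 -2.72 0.27  -0.209 -0.000 0.008;0 0.64 -4.12 0.47  -0.313 -0.000 0.012;0 0.86 -5.55 0.72  -0.417 -0.001 0.017;0 1.08 -6.99 1.02  -0.522 -0.001 0.021;0 1.30 -8.45 1.37  -0.626 -0.001 0.025;0 1.53 -9.92 1.78  -0.731 -0.001 0.029;0 1.75 -11.39 2.24  -0.835 -0.001 0.033;0 1.98 -12.85 2.76  -0.939 -0.001 0.037;0 2.21 -14.30 3.33  -1.044 -0.001 0.041;0 2.44 -15.74 3.95  -1.148 -0.001 0.045;0 2.68 -17.16 4.62  -1.252 -0.002 0.050;0 2.92 -18.55 5.34  -1.357 -0.002 0.054;0 3.15 -19.91 6.10  -1.461 -0.002 0.058;0 3.39 -21.24 6.91  -1.566 -0.002 0.062;0 3.63 -22.52 7.76  -1.670 -0.002 0.066;0 3.88 -23.77 8.63  -1.774 -0.002 0.070;0 4.12 -24.96 9.54  -1.879 -0.002 0.074
```

Request:
step_arm(
  commands="0 0.4 -2.7 0.3 -0.2 0 0.008;0 0.85 -5.5 0.7 -0.3 0 0.012;0 1.3 -8.4 1.4 -0.42 0 0.017;0 1.75 -11.4 2.2 -0.53 0 0.021;0 2.2 -14.3 3.3 -0.65 0 0.025;0 2.7 -17.2 4.6 -0.77 0 0.03;0 3.15 -19.9 6.1 -0.9 0 0.035;0 3.6 -22.5 7.8 -1.02 0 0.04;0 3.9 -24 9 -1.14 0 0.045;0 4.1 -25 9.5 -1.26 0 0.05;0 4.1 -25 9.5 -1.38 0 0.055;0 4.1 -25 9.5 -1.5 0 0.06;0 4.1 -25 9.5 -1.62 0 0.065;0 4.1 -25 9.5 -1.74 0 0.07;0 4.1 -25 9.5 -1.88 0 0.074;0 4.1 -25 9.5 -1.88 0 0.074;0 4.1 -25 9.5 -1.88 0 0.074;0 4.1 -25 9.5 -1.88 0 0.074",
)

```text
time_s: 24.53
eef_pos: [489.7, 324.6, 329.7]
ee_rot: [0.359, 0.933, 0.004, -0.003]
force: [-0.0, 0.4, -1.2]
grip_width: 0.24
grip_force: 89.3
```

```bash
python3 - <<'E'
from h import *
np.set_printoptions(precision=2,suppress=True)
n=turner_now();print(n[0],n[1].as_rotvec(),sense()['force'])
i=capture('wrist')
h=cv2.cvtColor(i,cv2.COLOR_RGB2HSV);m=((h[...,0]>15)&(h[...,0]<28)&(h[...,1]>80)&(h[...,2]>100)).astype(np.uint8)
k,l,s,c=cv2.connectedComponentsWithStats(m)
for j in range(1,k):
    if s[j,4]>400: print(s[j],c[j],pix2w('wrist',c[j],16))
save('w11',i,(180,0,480,225),2.66)
E
```

```text
[595.11 329.13 282.22] [ 0.05  0.   -0.  ] [-0.02  0.41 -1.15]
[ 345   52   29   74 1209] [360.18  89.33] [ 602.23 -164.61   16.  ]
[384  56  30  68 797] [394.71  89.42] [ 607.21 -288.83   16.  ]
[ 235   63   33   69 1759] [249.05  97.6 ] [580.17 100.17  16.  ]
```

View pics/w11.png

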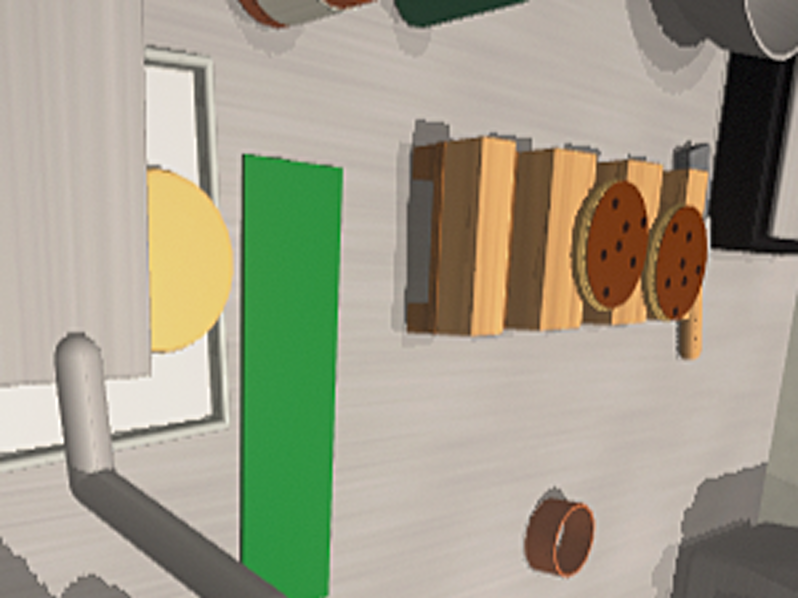

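```bash
python3 - <<'E'
from h import *
np.set_printoptions(precision=2,suppress=True)
for uv in[(232,265),(222,420),(213,100)]: print(pix2w('wrist',(180+uv[0]/2.66,uv[1]/2.66),20 if uv[0]==232 else 12))
r=trot(TY,1.22);n=turner_now();a=(np.array([574,28,150.]),r);b=(np.array([574,28,29.5]),r)
s=sense();ref=tcp_for(*n)
rows(seg(n,a,18)[5::3]+seg(a,b,8)[1::2])
E
```

```text
[578.1   69.85  20.  ]
[491.99  71.16  12.  ]
[660.8   75.85  12.  ]
0 -0.65 5.64 11.66  0.389 0.007 -0.023;0 -0.97 8.20 17.63  0.583 0.010 -0.034;0 -1.27 10.56 23.65  0.777 0.014 -0.045;0 -1.58 12.73 29.67  0.972 0.017 -0.057;0 -1.88 14.70 35.66  1.166 0.021 -0.068;0 -1.86 12.68 37.89  1.166 0.021 -0.068;0 -1.84 10.66 40.13  1.166 0.021 -0.068;0 -1.82 8.64 42.37  1.166 0.021 -0.068;0 -1.80 6.62 44.60  1.166 0.021 -0.068
```

Request:
step_arm(
  commands="0 -0.2 1.8 3.6 0.12 0 -0.007;0 -0.4 3.6 7.4 0.24 0.004 -0.014;0 -0.65 5.5 11 0.36 0.007 -0.02;0 -0.8 7 14.5 0.48 0.008 -0.027;0 -0.95 8.2 18 0.6 0.01 -0.034;0 -1.15 9.5 21 0.7 0.012 -0.04;0 -1.3 10.6 24 0.8 0.014 -0.045;0 -1.45 11.7 27 0.9 0.016 -0.05;0 -1.6 12.7 30 1 0.017 -0.057;0 -1.75 13.7 33 1.1 0.02 -0.063;0 -1.88 14.7 35.65 1.166 0.021 -0.068;0 -1.88 14.7 35.65 1.166 0.021 -0.068;0 -1.88 14.7 35.65 1.166 0.021 -0.068;0 -1.86 12.7 37.9 1.166 0.021 -0.068;0 -1.84 10.7 40.1 1.166 0.021 -0.068;0 -1.84 10.7 40.1 1.166 0.021 -0.068",
)

```text
time_s: 25.92
eef_pos: [469.8, -23.1, 103.0]
ee_rot: [-0.214, 0.976, 0.035, -0.008]
force: [-1.8, 0.6, -1.8]
grip_width: 0.24
grip_force: 89.4
```

```bash
python3 - <<'E'
from h import *
np.set_printoptions(precision=2,suppress=True)
n=turner_now();print(n[0],n[1].as_rotvec(),sense()['force'])
r=trot(TY,1.22);b=(np.array([574,28,30.]),r);c=(np.array([574,60,30]),r)
rows(seg(n,b,4)+seg(b,c,4));d=(np.array([574,84,30]),r);rows(seg(c,d,12)[::11])
E
```

```text
[572.15  28.76  88.08] [1.22 0.04 0.05] [-1.78  0.57 -1.83]
0 0.04 0.63 1.32  0.000 0.001 -0.000;0 0.09 1.26 2.64  0.001 0.002 -0.001;0 0.13 1.90 3.97  0.001 0.003 -0.001;0 0.18 2.53 5.29  0.002 0.004 -0.002;0 0.23 1.80 5.62  0.002 0.004 -0.002;0 0.29 1.08 5.96  0.002 0.004 -0.002;0 0.35 0.35 6.29  0.002 0.004 -0.002;0 0.40 -0.37 6.62  0.002 0.004 -0.002
0 0.42 -0.55 6.71  0.002 0.004 -0.002;0 0.58 -2.55 7.62  0.002 0.004 -0.002
```

Request:
step_arm(
  commands="0 0.05 0.65 1.3 0 0.001 0;0 0.1 1.25 2.65 0 0.002 0;0 0.13 1.9 3.95 0 0.003 0;0 0.18 2.5 5.3 0.002 0.004 -0.002;0 0.18 2.5 5.3 0.002 0.004 -0.002;0 0.23 1.8 5.6 0.002 0.004 -0.002;0 0.29 1.1 5.95 0.002 0.004 -0.002;0 0.35 0.35 6.3 0.002 0.004 -0.002;0 0.4 -0.37 6.6 0.002 0.004 -0.002;0 0.42 -0.6 6.7 0.002 0.004 -0.002;0 0.44 -0.8 6.8 0.002 0.004 -0.002;0 0.45 -1 6.9 0.002 0.004 -0.002;0 0.47 -1.2 7 0.002 0.004 -0.002;0 0.49 -1.4 7.1 0.002 0.004 -0.002;0 0.5 -1.6 7.2 0.002 0.004 -0.002;0 0.52 -1.8 7.28 0.002 0.004 -0.002;0 0.54 -2 7.37 0.002 0.004 -0.002;0 0.55 -2.2 7.46 0.002 0.004 -0.002;0 0.57 -2.4 7.55 0.002 0.004 -0.002;0 0.58 -2.55 7.62 0.002 0.004 -0.002",
)

```text
time_s: 27.58
eef_pos: [473.5, 30.9, 46.7]
ee_rot: [-0.214, 0.976, 0.036, -0.004]
force: [0.6, 1.2, -1.9]
grip_width: 0.233
grip_force: 89.4
```

```bash
cat >> h.py <<'E'
def pale(cam,z=16):
    i=capture(cam);h=cv2.cvtColor(i,cv2.COLOR_RGB2HSV);m=((h[...,0]>17)&(h[...,0]<28)&(h[...,1]>90)&(h[...,2]>120)).astype(np.uint8)
    k,l,s,c=cv2.connectedComponentsWithStats(m)
    for j in range(1,k):
        if s[j,4]>200: 
            w=pix2w(cam,c[j],z);print(cam,s[j],c[j].round(1),w.round(1),'local',R.from_euler('z',-TY).apply([*(w[:2]-TC),0]).round(1)[:2])
E
python3 - <<'E'
from h import *
np.set_printoptions(precision=2,suppress=True)
n=turner_now();print(n[0],n[1].as_rotvec(),sense()['force'])
pale('top');pale('scene')
r=n[1];a=(n[0]-[0,20,-5],r);b=(n[0]-[0,30,-100],r);rows(seg(n,a,3)+seg(a,b,5))
E
```

```text
[575.92  82.8   32.68] [1.22 0.04 0.06] [ 0.55  1.2  -1.91]
top [214 160  30  33 737] [228.7 174.6] [578.7 127.2  16. ] local [   0.3 -137.1]
scene [316 242  31  30 724] [330.7 256.6] [579.8 126.2  16. ] local [   1.3 -138.2]
0 -0.04 0.54 -0.43  -0.000 0.000 0.000;0 -0.09 1.07 -0.86  -0.000 0.000 0.000;0 -0.14 1.61 -1.29  -0.000 0.000 0.000;0 -0.14 0.99 -3.10  -0.000 0.000 0.000;0 -0.14 0.38 -4.91  -0.000 0.000 0.000;0 -0.14 -0.23 -6.72  -0.000 0.000 0.000;0 -0.14 -0.84 -8.53  -0.000 0.000 0.000;0 -0.14 -1.46 -10.34  -0.000 0.000 0.000
```

Request:
step_arm(
  commands="0 0 0.5 -0.4 0 0 0;0 -0.1 1.1 -0.9 0 0 0;0 -0.14 1.6 -1.3 0 0 0;0 -0.14 1 -3.1 0 0 0;0 -0.14 0.4 -4.9 0 0 0;0 -0.14 -0.2 -6.7 0 0 0;0 -0.14 -0.8 -8.5 0 0 0;0 -0.14 -1.5 -10.3 0 0 0",
)

```text
time_s: 28.35
eef_pos: [473.3, 0.2, 147.6]
ee_rot: [-0.214, 0.976, 0.035, -0.004]
force: [0.7, -0.2, -0.8]
grip_width: 0.239
grip_force: 89.4
```

```bash
python3 - <<'E'
from h import *
n=turner_now();print(n[0])
a=gr(470,0,150,3,.17);b=gr(470,0,43,3,.17);print(b[0])
rows(seg(n,a,12)[1::2]+seg(a,b,6)[1::2])
E
```

```text
[575.84646729  51.98496042 133.5764329 ]
[ 470.        -258.1231128   43.       ]
0 -2.13 3.77 -2.93  -0.175 -0.003 0.007;0 -4.26 7.44 -5.73  -0.349 -0.005 0.014;0 -6.38 11.06 -8.39  -0.524 -0.008 0.021;0 -8.50 14.63 -10.90  -0.699 -0.010 0.028;0 -10.60 18.19 -13.26  -0.873 -0.013 0.035;0 -12.71 21.77 -15.46  -1.048 -0.015 0.043;0 -12.73 23.26 -12.22  -1.048 -0.015 0.043;0 -12.76 24.75 -8.98  -1.048 -0.015 0.043;0 -12.78 26.24 -5.74  -1.048 -0.015 0.043
```

Request:
step_arm(
  commands="0 -1 1.9 -1.5 -0.09 0 0.004;0 -2.1 3.8 -2.9 -0.175 -0.003 0.007;0 -3.2 5.6 -4.3 -0.26 -0.004 0.01;0 -4.3 7.4 -5.7 -0.35 -0.005 0.014;0 -5.3 9.2 -7 -0.437 -0.006 0.018;0 -6.4 11.1 -8.4 -0.524 -0.008 0.021;0 -7.4 12.8 -9.6 -0.61 -0.009 0.025;0 -8.5 14.6 -10.9 -0.7 -0.01 0.028;0 -9.5 16.4 -12.1 -0.786 -0.012 0.032;0 -10.6 18.2 -13.3 -0.873 -0.013 0.035;0 -11.7 20 -14.4 -0.96 -0.014 0.039;0 -12.7 21.8 -15.5 -1.048 -0.015 0.043;0 -12.7 21.8 -15.5 -1.048 -0.015 0.043;0 -12.73 23.3 -12.2 -1.048 -0.015 0.043;0 -12.76 24.75 -9 -1.048 -0.015 0.043;0 -12.78 26.2 -5.75 -1.048 -0.015 0.043;0 -12.78 26.2 -5.75 -1.048 -0.015 0.043;0 -12.78 26.2 -5.75 -1.048 -0.015 0.043",
)

```text
time_s: 29.85
eef_pos: [364.6, -269.4, 88.0]
ee_rot: [0.303, 0.953, 0.015, 0.001]
force: [-0.3, -0.2, -0.6]
grip_width: 0.237
grip_force: 89.4
```

```bash
python3 - <<'E'
from h import *
np.set_printoptions(precision=3,suppress=True)
n=turner_now();print(n[0],n[1].as_rotvec(),sense()['joints'])
capture('top')
for d in spot_point('top','biscuit_1')[:4]: print(round(d['score'],2),pix2w('top',d['xy'],60))
rows([gr(500,0,43,3,.15),gr(545,0,43,3,.15),gr(588,0,43,3,.15),gr(588,0,47,3,.05)])
E
```

```text
[ 469.741 -256.886   41.425] [0.172 0.005 0.022] [-0.656  0.339  2.118 -1.086  0.534  1.805]
0.89 [573.136 114.397  60.   ]
0.64 [ 599.105 -256.484   60.   ]
0 2.88 -0.10 0.06  -0.018 -0.002 -0.001;0 7.38 -0.07 0.08  -0.018 -0.002 -0.001;0 11.68 -0.04 0.09  -0.018 -0.002 -0.001;0 11.68 -0.15 -0.56  -0.118 -0.003 -0.001
```

Request:
step_arm(
  commands="0 1 -0.08 0.05 -0.01 0 0;0 2 -0.1 0.06 -0.018 0 0;0 3 -0.1 0.06 -0.018 0 0;0 4 -0.1 0.06 -0.018 0 0;0 5 -0.1 0.06 -0.018 0 0;0 6 -0.08 0.06 -0.018 0 0;0 7 -0.07 0.08 -0.018 0 0;0 8 -0.07 0.08 -0.018 0 0;0 9 -0.06 0.08 -0.018 0 0;0 10 -0.05 0.09 -0.018 0 0;0 11 -0.04 0.09 -0.018 0 0;0 11.7 -0.04 0.09 -0.018 0 0;0 11.7 -0.04 0.09 -0.018 0 0;0 11.7 -0.1 -0.2 -0.07 0 0;0 11.7 -0.15 -0.55 -0.118 0 0;0 11.7 -0.15 -0.55 -0.118 0 0;0 11.7 -0.15 -0.55 -0.118 0 0",
)

```text
time_s: 31.37
eef_pos: [482.0, -261.1, 91.7]
ee_rot: [0.359, 0.933, 0.015, 0.004]
force: [-0.0, 1.0, -0.6]
grip_width: 0.239
grip_force: 89.4
```

```bash
cat >> h.py <<'E'
def liftrows(x,yl,off,roll=.05): rows([gr(x,yl,v,off,roll) for v in(50,53,55,57,59,61,64,68,74,82,92,104,116,126,132,136,138)])
E
python3 - <<'E'
from h import *
np.set_printoptions(precision=3,suppress=True)
n=turner_now();print(n[0],n[1].as_rotvec(),sense()['joints'],sense()['force'])
o,a=biscuit_on();print(o)
liftrows(588,0,3)
E
```

```text
[ 587.483 -253.933   44.673] [ 0.054 -0.     0.024] [-0.45   0.534  1.83  -1.101  0.731  1.931] [-0.001  0.979 -0.555]
[(0.68, array([  -3.6, -143. ]), 16.9)]
0 0.05 0.39 -0.35  -0.003 -0.002 -0.000;0 0.05 0.59 -0.57  -0.003 -0.002 -0.000;0 0.05 0.73 -0.72  -0.003 -0.002 -0.000;0 0.05 0.86 -0.87  -0.003 -0.002 -0.000;0 0.05 0.99 -1.02  -0.003 -0.002 -0.000;0 0.05 1.13 -1.16  -0.003 -0.002 -0.000;0 0.05 1.33 -1.39  -0.003 -0.002 -0.000;0 0.05 1.60 -1.68  -0.003 -0.002 -0.000;0 0.04 2.00 -2.13  -0.003 -0.002 -0.000;0 0.04 2.53 -2.72  -0.003 -0.002 -0.000;0 0.04 3.20 -3.47  -0.003 -0.002 -0.000;0 0.04 4.01 -4.36  -0.003 -0.002 -0.000;0 0.03 4.81 -5.25  -0.003 -0.002 -0.000;0 0.03 5.48 -5.99  -0.003 -0.002 -0.000;0 0.03 5.88 -6.43  -0.003 -0.002 -0.000;0 0.03 6.15 -6.73  -0.003 -0.002 -0.000;0 0.03 6.29 -6.88  -0.003 -0.002 -0.000
```

```bash
python3 - <<'E'
from h import *
np.set_printoptions(precision=1,suppress=True)
i=capture('wrist');n=turner_now()
for d in spot_point('wrist','biscuit_1')[:4]: print(round(d['score'],2),d['xy'],pix2w('wrist',d['xy'],60))
h=cv2.cvtColor(i,cv2.COLOR_RGB2HSV);m=((h[...,0]<14)&(h[...,1]>150)&(h[...,2]>60)).astype(np.uint8);m[200:]=0
k,l,s,c=cv2.connectedComponentsWithStats(m)
for j in range(1,k):
    if s[j,4]>300:
        print(s[j],c[j]);r=np.argwhere(l==j);b=r[r[:,0].argmax()];L=r[r[:,1].argmin()];Q=r[r[:,1].argmax()];print(pix2w('wrist',b[::-1],72),pix2w('wrist',L[::-1],72),pix2w('wrist',Q[::-1],72))
E
```

```text
0.69 [374.9, 58.2] [ 588.3 -363.1   60. ]
[  117     0   205   113 16416] [227.7  46.1]
[ 555.1 -255.7   72. ] [ 584.6 -213.6   72. ] [ 602.9 -299.9   72. ]
[ 346    0   86  134 9164] [388.1  59.6]
[ 545.7 -357.3   72. ] [ 586.1 -319.6   72. ] [ 611.6 -403.1   72. ]
```

Request:
step_arm(
  commands="0 0.05 0.39 -0.35 0 0 0;0 0.05 0.59 -0.57 0 0 0;0 0.05 0.73 -0.72 0 0 0;0 0.05 0.86 -0.87 0 0 0;0 0.05 1 -1.02 0 0 0;0 0.05 1.13 -1.16 0 0 0;0 0.05 1.33 -1.39 0 0 0;0 0.05 1.6 -1.68 0 0 0;0 0.04 2 -2.13 0 0 0;0 0.04 2.53 -2.72 0 0 0;0 0.04 3.2 -3.47 0 0 0;0 0.04 4 -4.36 0 0 0;0 0.03 4.8 -5.25 0 0 0;0 0.03 5.48 -6 0 0 0;0 0.03 5.88 -6.43 0 0 0;0 0.03 6.15 -6.73 0 0 0;0 0.03 6.29 -6.88 0 0 0;0 0.03 6.29 -6.88 0 0 0",
)

```text
time_s: 33.07
eef_pos: [482.5, -262.0, 185.1]
ee_rot: [0.359, 0.933, 0.014, 0.004]
force: [-0.8, -0.6, -2.0]
grip_width: 0.233
grip_force: 89.3
```

```bash
python3 - <<'E'
from h import *
np.set_printoptions(precision=3,suppress=True)
o,a=biscuit_on();print(o)
n=turner_now();print(n[0],n[1].as_rotvec(),sense()['force'])
b=[x[1] for x in o if abs(x[1][1])<25];b=b[0] if b else (12,-1.5)
e=flip(38,100,.03,b);m=seg(n,e,2)[0];print(e[0]);rows(seg(n,m,20,True)[1:])
E
```

```text
[(0.71, array([11.6, -1.2]), 0.8), (0.67, array([-45.6, -74.4]), 10.4)]
[ 587.756 -254.934  137.323] [0.053 0.    0.023] [-0.286 -0.498 -1.832]
[552.386 348.335  98.417]
0 -0.01 -0.20 -0.16  -0.000 0.000 -0.000;0 -0.02 -0.63 -0.50  -0.000 0.000 -0.000;0 -0.05 -1.37 -1.08  -0.001 0.001 -0.001;0 -0.09 -2.44 -1.94  -0.001 0.001 -0.002;0 -0.14 -3.85 -3.05  -0.002 0.002 -0.003;0 -0.21 -5.55 -4.40  -0.003 0.003 -0.004;0 -0.28 -7.49 -5.93  -0.004 0.004 -0.005;0 -0.36 -9.60 -7.61  -0.005 0.006 -0.006;0 -0.44 -11.79 -9.35  -0.006 0.007 -0.008;0 -0.52 -13.99 -11.09  -0.007 0.008 -0.009;0 -0.60 -16.10 -12.76  -0.008 0.010 -0.011;0 -0.67 -18.04 -14.30  -0.009 0.011 -0.012;0 -0.73 -19.74 -15.65  -0.010 0.012 -0.013;0 -0.78 -21.15 -16.76  -0.010 0.012 -0.014;0 -0.82 -22.22 -17.61  -0.011 0.013 -0.015;0 -0.85 -22.96 -18.20  -0.011 0.014 -0.015;0 -0.87 -23.39 -18.53  -0.011 0.014 -0.015;0 -0.87 -23.56 -18.67  -0.011 0.014 -0.015;0 -0.87 -23.59 -18.69  -0.011 0.014 -0.015
```

Request:
step_arm(
  commands="0 0 -0.2 -0.16 0 0 0;0 0 -0.63 -0.5 0 0 0;0 -0.05 -1.37 -1.08 0 0.001 -0.001;0 -0.09 -2.44 -1.94 -0.001 0.001 -0.002;0 -0.14 -3.85 -3.05 -0.002 0.002 -0.003;0 -0.2 -5.55 -4.4 -0.003 0.003 -0.004;0 -0.28 -7.5 -5.93 -0.004 0.004 -0.005;0 -0.36 -9.6 -7.6 -0.005 0.006 -0.006;0 -0.44 -11.8 -9.35 -0.006 0.007 -0.008;0 -0.52 -14 -11.1 -0.007 0.008 -0.009;0 -0.6 -16.1 -12.76 -0.008 0.01 -0.011;0 -0.67 -18.05 -14.3 -0.009 0.011 -0.012;0 -0.73 -19.75 -15.65 -0.01 0.012 -0.013;0 -0.78 -21.15 -16.76 -0.01 0.012 -0.014;0 -0.82 -22.2 -17.6 -0.011 0.013 -0.015;0 -0.85 -22.95 -18.2 -0.011 0.014 -0.015;0 -0.87 -23.4 -18.53 -0.011 0.014 -0.015;0 -0.87 -23.55 -18.67 -0.011 0.014 -0.015;0 -0.87 -23.6 -18.7 -0.011 0.014 -0.015",
)

```text
time_s: 34.75
eef_pos: [465.0, 38.2, 165.3]
ee_rot: [0.364, 0.931, 0.024, 0.008]
force: [0.8, 0.5, -1.9]
grip_width: 0.236
grip_force: 89.3
```

```bash
python3 - <<'E'
from h import *
n=turner_now();e=flip(38,100,.03,(11.6,-1.2));rows(seg(n,e,20,True)[1:])
E
```

```text
0 -0.00 -0.20 -0.16  -0.000 0.000 -0.000;0 -0.01 -0.62 -0.50  -0.000 0.000 -0.000;0 -0.02 -1.35 -1.10  -0.001 0.001 -0.001;0 -0.03 -2.42 -1.96  -0.001 0.001 -0.002;0 -0.04 -3.81 -3.09  -0.002 0.002 -0.003;0 -0.06 -5.50 -4.46  -0.003 0.003 -0.004;0 -0.09 -7.43 -6.01  -0.004 0.004 -0.005;0 -0.11 -9.52 -7.71  -0.005 0.005 -0.007;0 -0.14 -11.70 -9.47  -0.006 0.007 -0.008;0 -0.16 -13.87 -11.24  -0.007 0.008 -0.010;0 -0.19 -15.97 -12.93  -0.008 0.009 -0.011;0 -0.21 -17.89 -14.49  -0.009 0.010 -0.012;0 -0.23 -19.58 -15.86  -0.010 0.011 -0.014;0 -0.24 -20.97 -16.98  -0.010 0.012 -0.015;0 -0.26 -22.04 -17.85  -0.011 0.012 -0.015;0 -0.26 -22.77 -18.44  -0.011 0.013 -0.016;0 -0.27 -23.19 -18.78  -0.011 0.013 -0.016;0 -0.27 -23.36 -18.92  -0.011 0.013 -0.016;0 -0.27 -23.39 -18.95  -0.011 0.013 -0.016
```

Request:
step_arm(
  commands="0 0 -0.2 -0.16 0 0 0;0 0 -0.62 -0.5 0 0 0;0 0 -1.35 -1.1 0 0.001 -0.001;0 0 -2.42 -1.96 -0.001 0.001 -0.002;0 0 -3.8 -3.09 -0.002 0.002 -0.003;0 0 -5.5 -4.46 -0.003 0.003 -0.004;0 -0.1 -7.43 -6 -0.004 0.004 -0.005;0 -0.1 -9.52 -7.7 -0.005 0.005 -0.007;0 -0.14 -11.7 -9.47 -0.006 0.007 -0.008;0 -0.16 -13.87 -11.24 -0.007 0.008 -0.01;0 -0.2 -15.97 -12.93 -0.008 0.009 -0.011;0 -0.2 -17.9 -14.5 -0.009 0.01 -0.012;0 -0.23 -19.6 -15.86 -0.01 0.011 -0.014;0 -0.24 -20.97 -17 -0.01 0.012 -0.015;0 -0.26 -22.05 -17.85 -0.011 0.012 -0.015;0 -0.26 -22.77 -18.45 -0.011 0.013 -0.016;0 -0.27 -23.2 -18.8 -0.011 0.013 -0.016;0 -0.27 -23.36 -18.92 -0.011 0.013 -0.016;0 -0.27 -23.4 -18.95 -0.011 0.013 -0.016",
)

```text
time_s: 36.33
eef_pos: [447.3, 338.0, 145.6]
ee_rot: [0.369, 0.929, 0.033, 0.011]
force: [-0.2, -0.5, -1.9]
grip_width: 0.24
grip_force: 89.3
```

```bash
python3 - <<'E'
from h import *
np.set_printoptions(precision=3,suppress=True)
n=turner_now();print(n[0],n[1].as_rotvec());o,a=biscuit_on();print(o)
e=flip(38,20,.03,(11.6,-1.2));rows(seg(n,e,12,True)[1:])
E
```

```text
[552.464 348.294  98.337] [0.03  0.001 0.064]
[(0.97, array([12.1, -1.5]), 0.8), (0.87, array([ -33.5, -101.3]), 12.7), (0.61, array([ -12.9, -613.2]), 13.6)]
0 -0.01 -0.24 0.18  0.000 0.000 -0.000;0 -0.01 -0.61 0.58  0.000 0.000 -0.000;0 -0.00 -1.20 1.20  -0.000 0.000 -0.001;0 0.00 -1.95 1.99  -0.000 0.001 -0.001;0 0.01 -2.79 2.88  -0.000 0.001 -0.001;0 0.01 -3.63 3.77  -0.000 0.001 -0.001;0 0.01 -4.38 4.57  -0.000 0.001 -0.001;0 0.02 -4.97 5.19  -0.000 0.001 -0.001;0 0.02 -5.34 5.58  -0.000 0.001 -0.001;0 0.02 -5.51 5.76  -0.000 0.001 -0.001;0 0.02 -5.53 5.79  -0.000 0.001 -0.001
```

Request:
step_arm(
  commands="0 0 -0.2 0.2 0 0 0;0 0 -0.6 0.6 0 0 0;0 0 -1.2 1.2 0 0 0;0 0 -1.95 2 0 0 0;0 0 -2.8 2.9 0 0 0;0 0 -3.65 3.8 0 0 0;0 0 -4.4 4.6 0 0 0;0 0 -4.95 5.2 0 0 0;0 0 -5.35 5.6 0 0 0;0 0 -5.5 5.75 0 0 0;0 0 -5.53 5.8 0 0 0;0 0 -5.53 5.8 0 0 0;0 0 -5.53 5.8 0 0 0",
)

```text
time_s: 37.52
eef_pos: [447.2, 338.6, 66.1]
ee_rot: [0.369, 0.929, 0.033, 0.011]
force: [0.1, 0.7, -1.7]
grip_width: 0.239
grip_force: 89.3
```

```bash
python3 - <<'E'
from h import *
np.set_printoptions(precision=3,suppress=True)
n=turner_now();print(n[0],n[1].as_rotvec())
fliprows(38,(11.9,-1.3),push=3)
E
```

```text
[552.345 348.881  18.91 ] [0.031 0.    0.065]
27
0 -0.03 0.08 0.10  0.018 -0.000 -0.001;0 -0.03 0.17 0.20  0.046 -0.000 -0.001;0 -0.03 0.31 0.35  0.088 0.000 -0.001;0 -0.03 0.49 0.57  0.144 0.001 -0.001;0 -0.03 0.71 0.87  0.213 0.001 -0.001;0 -0.03 0.96 1.25  0.294 0.002 -0.001;0 -0.04 1.37 1.49  0.374 0.002 -0.000;0 -0.04 1.84 1.70  0.454 0.003 -0.000;0 -0.04 2.28 1.93  0.534 0.003 -0.000;0 -0.04 2.71 2.21  0.615 0.004 -0.000;0 -0.05 3.12 2.51  0.695 0.004 -0.000;0 -0.05 3.50 2.85  0.775 0.005 -0.000;0 -0.05 3.85 3.22  0.856 0.005 0.000
0 -0.00 0.51 0.02  0.080 0.001 0.000;0 -0.01 1.01 0.07  0.161 0.001 0.000;0 -0.01 1.51 0.17  0.241 0.002 0.000;0 -0.01 2.00 0.31  0.321 0.002 0.000;0 -0.02 2.48 0.48  0.401 0.003 0.000;0 -0.02 2.93 0.59  0.482 0.003 0.000;0 -0.02 3.39 0.69  0.562 0.004 0.000;0 -0.03 3.85 0.82  0.642 0.004 0.001;0 -0.03 4.29 0.98  0.723 0.005 0.001;0 -0.03 4.70 1.18  0.803 0.006 0.001;0 -0.04 5.08 1.40  0.883 0.006 0.001;0 -0.04 5.42 1.65  0.963 0.007 0.001;0 -0.04 5.70 2.08  1.044 0.007 0.001;0 -0.04 5.70 2.08  1.044 0.007 0.001
```

Request:
step_arm(
  commands="0 -0.02 0.08 0.1 0.018 0 0;0 -0.03 0.17 0.2 0.046 0 0;0 -0.03 0.31 0.35 0.088 0 0;0 -0.03 0.49 0.57 0.144 0.001 0;0 -0.03 0.71 0.87 0.213 0.001 0;0 -0.03 0.96 1.25 0.294 0.002 0;0 -0.04 1.37 1.49 0.374 0.002 0;0 -0.04 1.84 1.7 0.454 0.003 0;0 -0.04 2.28 1.93 0.534 0.003 0;0 -0.04 2.71 2.2 0.615 0.004 0;0 -0.05 3.12 2.5 0.695 0.004 0;0 -0.05 3.5 2.85 0.775 0.005 0;0 -0.05 3.85 3.22 0.856 0.005 0",
)

```text
time_s: 38.6
eef_pos: [450.5, 288.0, 69.8]
ee_rot: [-0.052, 0.998, 0.035, 0.0]
force: [-0.2, 1.0, -1.7]
grip_width: 0.235
grip_force: 89.3
```

Request:
step_arm(
  commands="0 0 0.51 0.02 0.08 0.001 0;0 -0.01 1.01 0.07 0.161 0.001 0;0 -0.01 1.51 0.17 0.241 0.002 0;0 -0.01 2 0.31 0.321 0.002 0;0 -0.02 2.48 0.48 0.401 0.003 0;0 -0.02 2.93 0.59 0.482 0.003 0;0 -0.02 3.39 0.69 0.562 0.004 0;0 -0.03 3.85 0.82 0.642 0.004 0.001;0 -0.03 4.29 0.98 0.723 0.005 0.001;0 -0.03 4.7 1.18 0.803 0.006 0.001;0 -0.04 5.08 1.4 0.883 0.006 0.001;0 -0.04 5.42 1.65 0.963 0.007 0.001;0 -0.04 5.7 2.08 1.044 0.007 0.001;0 -0.04 5.7 2.08 1.044 0.007 0.001;0 -0.04 5.7 2.08 1.044 0.007 0.001;0 -0.04 5.7 2.08 1.044 0.007 0.001",
)

```text
time_s: 39.93
eef_pos: [453.8, 233.9, 42.8]
ee_rot: [-0.539, 0.841, 0.03, -0.015]
force: [-0.5, 0.6, -1.3]
grip_width: 0.235
grip_force: 89.5
```

```bash
python3 - <<'E'
from h import *
np.set_printoptions(precision=3,suppress=True)
n=turner_now();print(n[0],n[1].as_rotvec(),sense()['force'])
pale('top');pale('scene')
r=n[1]
a=(n[0]+[0,12,2],r);c=(n[0]+[0,25,100],r);m=(np.array([520,40,200.]),trot(.022,.6));rows([a]+seg(a,c,5))
E
```

```text
[556.335 284.238  61.223] [1.927 0.062 0.043] [-0.526  0.647 -1.269]
top [214 160  33  33 869] [230.  175.8] [575.4 123.8  16. ] local [  -3.2 -140.3]
top [171 163  34  32 852] [187.2 178.1] [569.6 236.7  16. ] local [ -1.7 -27.2]
scene [355 238  32  30 734] [371.1 252.8] [573.4 232.8  16. ] local [  1.8 -31.4]
scene [312 247  35  25 598] [329.9 259.9] [589.2 123.1  16. ] local [  10.5 -141.9]
0 0.09 -0.65 0.99  -0.001 0.001 0.001;0 0.12 -2.54 0.41  -0.001 0.001 0.001;0 0.16 -4.43 -0.18  -0.001 0.001 0.001;0 0.19 -6.32 -0.76  -0.001 0.001 0.001;0 0.22 -8.21 -1.34  -0.001 0.001 0.001;0 0.25 -10.10 -1.92  -0.001 0.001 0.001
```

Request:
step_arm(
  commands="0 0.1 -0.65 1 0 0 0;0 0.12 -2.5 0.4 0 0 0;0 0.16 -4.4 -0.2 0 0 0;0 0.2 -6.3 -0.8 0 0 0;0 0.22 -8.2 -1.3 0 0 0;0 0.25 -10.1 -1.9 0 0 0;0 0.25 -10.1 -1.9 0 0 0",
)

```text
time_s: 40.62
eef_pos: [454.4, 259.3, 145.4]
ee_rot: [-0.54, 0.841, 0.032, -0.014]
force: [0.7, 0.5, -1.2]
grip_width: 0.239
grip_force: 89.5
```

```bash
python3 - <<'E'
from h import *
n=turner_now();print(n[0])
m=(np.array([500,-100,190.]),trot(.022,.35));s=tcp_for(*n)
rows(seg(n,m,16)[1::2])
E
```

```text
[556.73541536 309.80245237 164.4640078 ]
0 -1.07 1.05 -5.34  -0.197 0.000 0.006;0 -2.14 2.00 -10.53  -0.395 0.000 0.012;0 -3.20 2.87 -15.53  -0.592 0.000 0.018;0 -4.26 3.72 -20.35  -0.789 0.000 0.023;0 -5.31 4.56 -24.98  -0.987 0.000 0.029;0 -6.35 5.45 -29.42  -1.184 0.000 0.035;0 -7.39 6.41 -33.68  -1.381 0.001 0.041;0 -8.43 7.49 -37.80  -1.579 0.001 0.047
```

Request:
step_arm(
  commands="0 -0.5 0.5 -2.7 -0.1 0 0.003;0 -1.1 1 -5.3 -0.2 0 0.006;0 -1.6 1.5 -8 -0.3 0 0.009;0 -2.1 2 -10.5 -0.395 0 0.012;0 -2.7 2.4 -13 -0.49 0 0.015;0 -3.2 2.9 -15.5 -0.59 0 0.018;0 -3.7 3.3 -18 -0.69 0 0.02;0 -4.3 3.7 -20.4 -0.79 0 0.023;0 -4.8 4.1 -22.7 -0.89 0 0.026;0 -5.3 4.6 -25 -0.987 0 0.029;0 -5.8 5 -27.2 -1.085 0 0.032;0 -6.35 5.5 -29.4 -1.184 0 0.035;0 -6.9 5.9 -31.5 -1.28 0 0.038;0 -7.4 6.4 -33.7 -1.38 0 0.041;0 -7.9 7 -35.8 -1.48 0 0.044;0 -8.4 7.5 -37.8 -1.58 0 0.047;0 -8.4 7.5 -37.8 -1.58 0 0.047;0 -8.4 7.5 -37.8 -1.58 0 0.047",
)

```text
time_s: 42.12
eef_pos: [394.5, -120.4, 229.7]
ee_rot: [0.215, 0.976, 0.015, -0.002]
force: [0.0, 0.0, -2.0]
grip_width: 0.243
grip_force: 89.3
```

```bash
python3 - <<'E'
from h import *
np.set_printoptions(precision=1,suppress=True)
n=turner_now();print(n[0])
i=capture('wrist');h=cv2.cvtColor(i,cv2.COLOR_RGB2HSV);m=((h[...,0]<14)&(h[...,1]>150)&(h[...,2]>60)).astype(np.uint8);m[200:]=0
k,l,s,c=cv2.connectedComponentsWithStats(m)
for j in range(1,k):
    if s[j,4]>300: print(s[j],c[j],pix2w('wrist',c[j],72))
capture('top')
for cam in('wrist','top'):
    for d in spot_point(cam,'biscuit_1')[:4]: print(round(d['score'],2),d['xy'],pix2w(cam,d['xy'],60))
a=gr(470,-102,150,0,.2);b=gr(470,-102,43,0,.2);print(b[0]);rows(seg(n,a,8)[1::2]+seg(a,b,5))
E
```

```text
[499.3 -99.9 185.2]
[ 415    0   64   35 1543] [445.8  13.9] [ 564.  -366.1   72. ]
0.98 [228.2, 173.3] [575.7 124.6  60. ]
0.91 [420.5, 166.2] [ 592.9 -370.2   60. ]
0.77 [190.3, 175.7] [569.8 220.8  60. ]
[ 470.  -363.1   43. ]
0 -0.95 5.38 3.47  -0.037 0.001 -0.000;0 -1.87 10.81 6.94  -0.075 0.003 0.001;0 -2.78 16.24 10.41  -0.114 0.004 0.001;0 -3.70 21.67 13.88  -0.152 0.006 0.002;0 -3.68 20.77 15.82  -0.152 0.006 0.002;0 -3.66 19.87 17.76  -0.152 0.006 0.002;0 -3.64 18.96 19.70  -0.152 0.006 0.002;0 -3.62 18.06 21.64  -0.152 0.006 0.002;0 -3.60 17.16 23.58  -0.152 0.006 0.002
```

Request:
step_arm(
  commands="0 -0.5 2.7 1.7 -0.02 0 0;0 -0.95 5.4 3.5 -0.037 0.001 0;0 -1.4 8.1 5.2 -0.055 0.002 0;0 -1.9 10.8 6.9 -0.075 0.003 0;0 -2.3 13.5 8.7 -0.095 0.003 0;0 -2.8 16.2 10.4 -0.114 0.004 0;0 -3.25 19 12.1 -0.133 0.005 0;0 -3.7 21.7 13.9 -0.152 0.006 0.002;0 -3.7 21.7 13.9 -0.152 0.006 0.002;0 -3.68 20.8 15.8 -0.152 0.006 0.002;0 -3.66 19.9 17.8 -0.152 0.006 0.002;0 -3.64 19 19.7 -0.152 0.006 0.002;0 -3.62 18.1 21.6 -0.152 0.006 0.002;0 -3.6 17.2 23.6 -0.152 0.006 0.002;0 -3.6 17.2 23.6 -0.152 0.006 0.002;0 -3.6 17.2 23.6 -0.152 0.006 0.002",
)

```text
time_s: 43.65
eef_pos: [364.4, -377.7, 89.3]
ee_rot: [0.29, 0.957, 0.014, 0.002]
force: [0.8, 0.1, -1.2]
grip_width: 0.238
grip_force: 89.3
```

```bash
python3 - <<'E'
from h import *
np.set_printoptions(precision=3,suppress=True)
n=turner_now();print(n[0],n[1].as_rotvec(),sense()['joints'])
rows([gr(500,-102,43,0,.2),gr(545,-102,43,0,.2),gr(579,-102,43,0,.2),gr(579,-102,47,0,.08)])
E
```

```text
[ 469.641 -363.97    43.17 ] [0.2   0.003 0.022] [-0.866  0.414  1.97  -0.933  0.45   1.469]
0 3.03 -0.06 -0.02  0.000 0.001 0.001;0 7.53 -0.03 -0.02  0.000 0.001 0.001;0 10.94 0.00 -0.02  0.000 0.001 0.001;0 10.94 -0.19 -0.75  -0.120 0.000 0.001
```

Request:
step_arm(
  commands="0 1 -0.05 0 0 0 0;0 2 -0.06 0 0 0 0;0 3 -0.06 0 0 0 0;0 4 -0.05 0 0 0 0;0 5 -0.05 0 0 0 0;0 6 -0.04 0 0 0 0;0 7 -0.03 0 0 0 0;0 8 -0.03 0 0 0 0;0 9 -0.02 0 0 0 0;0 10 -0.01 0 0 0 0;0 10.9 0 0 0 0 0;0 10.9 0 0 0 0 0;0 10.9 -0.1 -0.35 -0.06 0 0;0 10.9 -0.19 -0.75 -0.12 0 0;0 10.9 -0.19 -0.75 -0.12 0 0;0 10.9 -0.19 -0.75 -0.12 0 0",
)

```text
time_s: 44.98
eef_pos: [473.2, -368.7, 94.1]
ee_rot: [0.346, 0.938, 0.015, 0.003]
force: [0.5, 0.2, -1.4]
grip_width: 0.239
grip_force: 89.4
```

```bash
python3 - <<'E'
from h import *
np.set_printoptions(precision=3,suppress=True)
n=turner_now();print(n[0],n[1].as_rotvec(),sense()['joints'],sense()['force'])
i=capture('wrist');h=cv2.cvtColor(i,cv2.COLOR_RGB2HSV);m=((h[...,0]<14)&(h[...,1]>150)&(h[...,2]>60)).astype(np.uint8);m[200:]=0
k,l,s,c=cv2.connectedComponentsWithStats(m)
for j in range(1,k):
    if s[j,4]>300:
        print(s[j],c[j]);r=np.argwhere(l==j);b=r[r[:,0].argmax()];L=r[r[:,1].argmin()];Q=r[r[:,1].argmax()];print(pix2w('wrist',b[::-1],72),pix2w('wrist',L[::-1],72),pix2w('wrist',Q[::-1],72))
liftrows(579,-102,0,.07)
E
```

```text
[ 578.649 -360.396   47.093] [0.08  0.001 0.024] [-0.655  0.565  1.745 -1.055  0.62   1.711] [ 0.528  0.202 -1.35 ]
[  119     0   205   115 16215] [229.083  48.067]
[ 545.652 -361.802   72.   ] [ 577.067 -322.103   72.   ] [ 593.927 -409.296   72.   ]
0 0.03 0.11 -0.25  -0.010 -0.001 -0.000;0 0.03 0.31 -0.48  -0.010 -0.001 -0.000;0 0.03 0.44 -0.63  -0.010 -0.001 -0.000;0 0.03 0.57 -0.78  -0.010 -0.001 -0.000;0 0.02 0.70 -0.94  -0.010 -0.001 -0.000;0 0.02 0.83 -1.09  -0.010 -0.001 -0.000;0 0.02 1.02 -1.32  -0.010 -0.001 -0.000;0 0.02 1.28 -1.62  -0.010 -0.001 -0.000;0 0.02 1.67 -2.08  -0.010 -0.001 -0.000;0 0.02 2.19 -2.68  -0.010 -0.001 -0.000;0 0.01 2.84 -3.44  -0.010 -0.001 -0.000;0 0.01 3.62 -4.36  -0.010 -0.001 -0.000;0 0.01 4.40 -5.27  -0.010 -0.001 -0.000;0 0.00 5.05 -6.03  -0.010 -0.001 -0.000;0 0.00 5.44 -6.48  -0.010 -0.001 -0.000;0 -0.00 5.70 -6.79  -0.010 -0.001 -0.000;0 -0.00 5.83 -6.94  -0.010 -0.001 -0.000
```

Request:
step_arm(
  commands="0 0.03 0.1 -0.25 -0.01 0 0;0 0.03 0.3 -0.48 -0.01 0 0;0 0.03 0.44 -0.63 -0.01 0 0;0 0.03 0.57 -0.78 -0.01 0 0;0 0.02 0.7 -0.94 -0.01 0 0;0 0.02 0.83 -1.09 -0.01 0 0;0 0.02 1.02 -1.32 -0.01 0 0;0 0.02 1.28 -1.62 -0.01 0 0;0 0.02 1.67 -2.08 -0.01 0 0;0 0.02 2.2 -2.68 -0.01 0 0;0 0.01 2.84 -3.44 -0.01 0 0;0 0 3.62 -4.36 -0.01 0 0;0 0 4.4 -5.27 -0.01 0 0;0 0 5.05 -6.03 -0.01 0 0;0 0 5.44 -6.48 -0.01 0 0;0 0 5.7 -6.8 -0.01 0 0;0 0 5.83 -6.94 -0.01 0 0;0 0 5.83 -6.94 -0.01 0 0",
)

```text
time_s: 46.53
eef_pos: [473.5, -368.2, 185.1]
ee_rot: [0.352, 0.936, 0.014, 0.004]
force: [0.0, -0.0, -1.5]
grip_width: 0.236
grip_force: 89.3
```

```bash
python3 - <<'E'
from h import *
np.set_printoptions(precision=3,suppress=True)
o,a=biscuit_on();print(o)
n=turner_now();print(n[0],n[1].as_rotvec(),sense()['force'])
b=[x[1] for x in o if abs(x[1][1])<25][0]
e=flip(147,100,.03,b);print(e[0])
p=seg(n,e,40,True);f=[tcp_for(*x) for x in p];s=sense();ref=(s['eef_pos'],quat(s['ee_rot']))
f1=f[2:21];print(';'.join('0 '+rel(*x,ref) for x in f1));print(';'.join('0 '+rel(*x,f[20]) for x in f[21:]))
E
```

```text
[(0.62, array([11. , -3.6]), 0.9)]
[ 578.754 -360.386  137.418] [0.069 0.001 0.023] [-0.817  0.332 -2.025]
[545.749 459.538  98.489]
0 -0.00 -0.24 -0.19  -0.000 0.000 -0.000;0 -0.01 -0.55 -0.44  -0.000 0.000 -0.000;0 -0.01 -1.03 -0.82  -0.001 0.000 -0.001;0 -0.02 -1.71 -1.36  -0.001 0.001 -0.001;0 -0.04 -2.60 -2.06  -0.002 0.001 -0.001;0 -0.05 -3.71 -2.95  -0.002 0.002 -0.002;0 -0.07 -5.06 -4.02  -0.003 0.002 -0.002;0 -0.10 -6.64 -5.27  -0.004 0.003 -0.003;0 -0.12 -8.44 -6.70  -0.005 0.004 -0.004;0 -0.15 -10.46 -8.31  -0.006 0.005 -0.005;0 -0.18 -12.68 -10.07  -0.008 0.006 -0.006;0 -0.22 -15.08 -11.98  -0.009 0.007 -0.007;0 -0.26 -17.65 -14.02  -0.011 0.008 -0.009;0 -0.29 -20.35 -16.17  -0.012 0.009 -0.010;0 -0.33 -23.18 -18.41  -0.014 0.010 -0.011;0 -0.38 -26.09 -20.72  -0.016 0.011 -0.013;0 -0.42 -29.06 -23.08  -0.018 0.013 -0.014;0 -0.46 -32.06 -25.47  -0.020 0.014 -0.016;0 -0.51 -35.06 -27.85  -0.021 0.015 -0.017
0 0.04 -2.92 -2.42  -0.002 0.001 -0.001;0 0.09 -5.78 -4.80  -0.004 0.003 -0.003;0 0.13 -8.55 -7.10  -0.005 0.004 -0.004;0 0.17 -11.22 -9.31  -0.007 0.005 -0.006;0 0.21 -13.74 -11.40  -0.009 0.006 -0.007;0 0.25 -16.10 -13.36  -0.010 0.007 -0.008;0 0.28 -18.28 -15.17  -0.011 0.008 -0.009;0 0.31 -20.26 -16.82  -0.013 0.009 -0.010;0 0.34 -22.03 -18.29  -0.014 0.010 -0.011;0 0.36 -23.58 -19.57  -0.015 0.010 -0.012;0 0.38 -24.91 -20.67  -0.015 0.011 -0.012;0 0.40 -26.00 -21.58  -0.016 0.012 -0.013;0 0.41 -26.88 -22.31  -0.017 0.012 -0.013;0 0.42 -27.55 -22.86  -0.017 0.012 -0.014;0 0.43 -28.02 -23.25  -0.017 0.012 -0.014;0 0.43 -28.32 -23.50  -0.018 0.013 -0.014;0 0.43 -28.48 -23.64  -0.018 0.013 -0.014;0 0.44 -28.55 -23.69  -0.018 0.013 -0.014;0 0.44 -28.56 -23.70  -0.018 0.013 -0.014
```

Request:
step_arm(
  commands="0 0 -0.2 -0.16 0 0 0;0 -0.01 -0.55 -0.44 0 0 0;0 -0.01 -1.03 -0.82 -0.001 0 -0.001;0 -0.02 -1.71 -1.36 -0.001 0.001 -0.001;0 -0.04 -2.6 -2.06 -0.002 0.001 -0.001;0 -0.05 -3.71 -2.95 -0.002 0.002 -0.002;0 -0.07 -5.06 -4.02 -0.003 0.002 -0.002;0 -0.1 -6.64 -5.27 -0.004 0.003 -0.003;0 -0.12 -8.44 -6.7 -0.005 0.004 -0.004;0 -0.15 -10.46 -8.31 -0.006 0.005 -0.005;0 -0.18 -12.68 -10.07 -0.008 0.006 -0.006;0 -0.22 -15.08 -11.98 -0.009 0.007 -0.007;0 -0.26 -17.65 -14.02 -0.011 0.008 -0.009;0 -0.29 -20.35 -16.17 -0.012 0.009 -0.01;0 -0.33 -23.18 -18.41 -0.014 0.01 -0.011;0 -0.38 -26.09 -20.72 -0.016 0.011 -0.013;0 -0.42 -29.06 -23.08 -0.018 0.013 -0.014;0 -0.46 -32.06 -25.47 -0.02 0.014 -0.016;0 -0.51 -35.06 -27.85 -0.021 0.015 -0.017",
)

```text
time_s: 48.22
eef_pos: [454.5, 81.3, 163.6]
ee_rot: [0.362, 0.932, 0.025, 0.008]
force: [2.2, -0.5, -1.3]
grip_width: 0.238
grip_force: 89.3
```

Request:
step_arm(
  commands="0 0.04 -2.92 -2.42 -0.002 0.001 -0.001;0 0.09 -5.78 -4.8 -0.004 0.003 -0.003;0 0.13 -8.55 -7.1 -0.005 0.004 -0.004;0 0.17 -11.22 -9.31 -0.007 0.005 -0.006;0 0.21 -13.74 -11.4 -0.009 0.006 -0.007;0 0.25 -16.1 -13.36 -0.01 0.007 -0.008;0 0.28 -18.28 -15.17 -0.011 0.008 -0.009;0 0.31 -20.26 -16.82 -0.013 0.009 -0.01;0 0.34 -22.03 -18.29 -0.014 0.01 -0.011;0 0.36 -23.58 -19.57 -0.015 0.01 -0.012;0 0.38 -24.91 -20.67 -0.015 0.011 -0.012;0 0.4 -26 -21.58 -0.016 0.012 -0.013;0 0.41 -26.88 -22.31 -0.017 0.012 -0.013;0 0.42 -27.55 -22.86 -0.017 0.012 -0.014;0 0.43 -28.02 -23.25 -0.017 0.012 -0.014;0 0.43 -28.32 -23.5 -0.018 0.013 -0.014;0 0.43 -28.48 -23.64 -0.018 0.013 -0.014;0 0.44 -28.55 -23.7 -0.018 0.013 -0.014;0 0.44 -28.55 -23.7 -0.018 0.013 -0.014",
)

```text
time_s: 49.8
eef_pos: [440.9, 449.0, 146.0]
ee_rot: [0.37, 0.928, 0.033, 0.012]
force: [0.2, 0.1, -0.5]
grip_width: 0.231
grip_force: 89.3
```

```bash
python3 - <<'E'
from h import *
np.set_printoptions(precision=3,suppress=True)
n=turner_now();print(n[0],n[1].as_rotvec(),sense()['force']);o,a=biscuit_on();print(o)
e=flip(147,22,.03,(11,-3.6));rows(seg(n,e,12,True)[1:])
E
```

```text
[546.04  459.208  98.867] [ 0.029 -0.     0.065] [ 0.197  0.12  -0.527]
[(0.95, array([ -32.1, -167.2]), 11.9), (0.88, array([-35.5, -99.4]), 12.6), (0.78, array([11.4, -3.8]), 0.8)]
0 -0.01 -0.21 0.19  0.000 0.000 -0.000;0 -0.01 -0.58 0.58  0.000 0.000 -0.000;0 -0.01 -1.15 1.18  0.000 0.000 -0.000;0 -0.01 -1.89 1.95  0.000 0.000 -0.001;0 -0.01 -2.72 2.82  0.000 -0.000 -0.001;0 -0.01 -3.55 3.69  0.000 -0.000 -0.001;0 -0.01 -4.29 4.46  0.001 -0.000 -0.001;0 -0.01 -4.86 5.07  0.001 -0.000 -0.001;0 -0.01 -5.23 5.45  0.001 -0.000 -0.001;0 -0.01 -5.40 5.62  0.001 -0.000 -0.001;0 -0.01 -5.42 5.65  0.001 -0.000 -0.001
```

Request:
step_arm(
  commands="0 0 -0.2 0.2 0 0 0;0 0 -0.6 0.6 0 0 0;0 0 -1.15 1.2 0 0 0;0 0 -1.9 1.95 0 0 0;0 0 -2.7 2.8 0 0 0;0 0 -3.55 3.7 0 0 0;0 0 -4.3 4.45 0 0 0;0 0 -4.85 5.05 0 0 0;0 0 -5.25 5.45 0 0 0;0 0 -5.4 5.6 0 0 0;0 0 -5.42 5.65 0 0 0;0 0 -5.42 5.65 0 0 0",
)

```text
time_s: 50.9
eef_pos: [440.7, 449.7, 68.0]
ee_rot: [0.37, 0.928, 0.033, 0.012]
force: [-0.6, -0.2, -1.2]
grip_width: 0.234
grip_force: 89.3
```

```bash
python3 - <<'E'
from h import *
np.set_printoptions(precision=3,suppress=True)
n=turner_now();print(n[0],n[1].as_rotvec())
fliprows(147,(11.2,-3.7),push=3)
E
```

```text
[545.919 459.936  20.913] [ 0.03  -0.001  0.065]
27
0 -0.03 -0.05 0.23  0.019 -0.001 -0.001;0 -0.03 0.04 0.32  0.047 -0.001 -0.001;0 -0.03 0.19 0.46  0.089 -0.000 -0.001;0 -0.04 0.38 0.67  0.145 -0.000 -0.001;0 -0.04 0.62 0.97  0.215 0.000 -0.001;0 -0.04 0.88 1.34  0.295 0.001 -0.001;0 -0.04 1.30 1.57  0.375 0.001 -0.001;0 -0.05 1.79 1.77  0.455 0.002 -0.001;0 -0.05 2.26 2.00  0.536 0.002 -0.000;0 -0.05 2.70 2.27  0.616 0.003 -0.000;0 -0.05 3.13 2.57  0.696 0.004 -0.000;0 -0.06 3.53 2.91  0.777 0.004 -0.000;0 -0.06 3.90 3.28  0.857 0.005 -0.000
0 -0.00 0.52 0.00  0.080 0.001 0.000;0 -0.01 1.04 0.05  0.161 0.001 0.000;0 -0.01 1.56 0.13  0.241 0.002 0.000;0 -0.01 2.06 0.26  0.321 0.002 0.000;0 -0.02 2.56 0.43  0.401 0.003 0.000;0 -0.02 3.03 0.53  0.482 0.003 0.000;0 -0.02 3.51 0.62  0.562 0.004 0.000;0 -0.03 3.99 0.75  0.642 0.004 0.001;0 -0.03 4.44 0.91  0.723 0.005 0.001;0 -0.03 4.87 1.11  0.803 0.006 0.001;0 -0.04 5.27 1.33  0.883 0.006 0.001;0 -0.04 5.64 1.58  0.963 0.007 0.001;0 -0.04 5.93 2.02  1.044 0.007 0.001;0 -0.04 5.93 2.02  1.044 0.007 0.001
```

Request:
step_arm(
  commands="0 -0.03 -0.05 0.2 0.019 0 0;0 -0.03 0.04 0.32 0.047 0 0;0 -0.03 0.19 0.46 0.089 0 0;0 -0.04 0.38 0.67 0.145 0 0;0 -0.04 0.62 0.97 0.215 0 0;0 -0.04 0.88 1.34 0.295 0.001 0;0 -0.04 1.3 1.57 0.375 0.001 0;0 -0.05 1.79 1.77 0.455 0.002 0;0 -0.05 2.26 2 0.536 0.002 0;0 -0.05 2.7 2.27 0.616 0.003 0;0 -0.05 3.13 2.57 0.696 0.004 0;0 -0.06 3.53 2.91 0.777 0.004 0;0 -0.06 3.9 3.28 0.857 0.005 0",
)

```text
time_s: 51.98
eef_pos: [444.0, 398.6, 72.1]
ee_rot: [-0.052, 0.998, 0.036, 0.0]
force: [0.2, 0.7, -1.2]
grip_width: 0.239
grip_force: 89.3
```

Request:
step_arm(
  commands="0 0 0.52 0 0.08 0.001 0;0 -0.01 1.04 0.05 0.161 0.001 0;0 -0.01 1.56 0.13 0.241 0.002 0;0 -0.01 2.06 0.26 0.321 0.002 0;0 -0.02 2.56 0.43 0.401 0.003 0;0 -0.02 3.03 0.53 0.482 0.003 0;0 -0.02 3.51 0.62 0.562 0.004 0;0 -0.03 4 0.75 0.642 0.004 0.001;0 -0.03 4.44 0.91 0.723 0.005 0.001;0 -0.03 4.87 1.11 0.803 0.006 0.001;0 -0.04 5.27 1.33 0.883 0.006 0.001;0 -0.04 5.64 1.58 0.963 0.007 0.001;0 -0.04 5.93 2.02 1.044 0.007 0.001;0 -0.04 5.93 2.02 1.044 0.007 0.001;0 -0.04 5.93 2.02 1.044 0.007 0.001;0 -0.04 5.93 2.02 1.044 0.007 0.001",
)

```text
time_s: 53.32
eef_pos: [447.6, 342.1, 45.4]
ee_rot: [-0.54, 0.841, 0.03, -0.015]
force: [0.4, -0.9, -0.6]
grip_width: 0.233
grip_force: 89.5
```

```bash
python3 - <<'E'
from h import *
np.set_printoptions(precision=3,suppress=True)
n=turner_now();print(n[0],n[1].as_rotvec(),sense()['force'])
pale('top');pale('scene')
r=n[1]
a=(n[0]+[0,12,2],r);c=(n[0]+[0,25,130],r);rows([a]+seg(a,c,5))
E
```

```text
[550.065 392.506  63.89 ] [1.927 0.062 0.045] [ 0.382 -0.898 -0.586]
top [214 160  33  31 778] [230.3 174.3] [579.4 123.   16. ] local [   0.7 -141.3]
top [171 163  34  32 835] [187.4 178. ] [569.8 236.4  16. ] local [ -1.5 -27.6]
top [130 165  33  33 885] [146.  181.1] [562.1 345.2  16. ] local [-2.1 81.5]
scene [396 235  32  29 718] [411.8 248.9] [566.7 341.2  16. ] local [ 2.3 77.2]
scene [355 238  34  30 786] [371.9 252.6] [572.8 235.   16. ] local [  1.4 -29.1]
scene [313 248  34  24 533] [331.  260.7] [591.8 125.8  16. ] local [  13.2 -139.4]
0 0.10 -0.65 0.99  -0.001 0.000 0.001;0 0.13 -3.08 0.16  -0.001 0.000 0.001;0 0.17 -5.52 -0.67  -0.001 0.000 0.001;0 0.21 -7.95 -1.50  -0.001 0.000 0.001;0 0.25 -10.39 -2.33  -0.001 0.000 0.001;0 0.29 -12.82 -3.16  -0.001 0.000 0.001
```

Request:
step_arm(
  commands="0 0.1 -0.65 1 0 0 0;0 0.13 -3.1 0.15 0 0 0;0 0.17 -5.5 -0.7 0 0 0;0 0.2 -8 -1.5 0 0 0;0 0.25 -10.4 -2.3 0 0 0;0 0.3 -12.8 -3.15 0 0 0;0 0.3 -12.8 -3.15 0 0 0",
)

```text
time_s: 54.0
eef_pos: [448.5, 367.5, 179.4]
ee_rot: [-0.541, 0.84, 0.033, -0.012]
force: [1.3, -1.1, -0.0]
grip_width: 0.236
grip_force: 89.5
```

```bash
python3 - <<'E'
from h import *
n=turner_now();print(n[0])
e=(np.array([545,12,150.]),trot(.02,0));rows(seg(n,e,19))
E
```

```text
[550.84562153 417.95357414 198.7928646 ]
0 -0.19 0.74 -2.17  -0.102 -0.001 0.003;0 -0.37 1.45 -4.30  -0.203 -0.001 0.006;0 -0.56 2.13 -6.38  -0.305 -0.002 0.008;0 -0.74 2.79 -8.43  -0.406 -0.003 0.011;0 -0.92 3.43 -10.42  -0.508 -0.003 0.014;0 -1.10 4.06 -12.36  -0.610 -0.004 0.017;0 -1.28 4.67 -14.26  -0.711 -0.005 0.020;0 -1.46 5.28 -16.10  -0.813 -0.006 0.023;0 -1.64 5.90 -17.90  -0.914 -0.006 0.025;0 -1.81 6.52 -19.64  -1.016 -0.007 0.028;0 -1.99 7.15 -21.33  -1.118 -0.008 0.031;0 -2.16 7.80 -22.97  -1.219 -0.008 0.034;0 -2.33 8.47 -24.57  -1.321 -0.009 0.037;0 -2.50 9.17 -26.13  -1.422 -0.010 0.040;0 -2.67 9.89 -27.64  -1.524 -0.010 0.042;0 -2.84 10.66 -29.11  -1.626 -0.011 0.045;0 -3.01 11.45 -30.56  -1.727 -0.012 0.048;0 -3.17 12.30 -31.97  -1.829 -0.013 0.051;0 -3.34 13.18 -33.35  -1.930 -0.013 0.054
```

Request:
step_arm(
  commands="0 -0.2 0.75 -2.2 -0.1 0 0.003;0 -0.4 1.45 -4.3 -0.2 0 0.006;0 -0.6 2.1 -6.4 -0.3 0 0.008;0 -0.75 2.8 -8.4 -0.4 0 0.011;0 -0.9 3.4 -10.4 -0.5 0 0.014;0 -1.1 4.1 -12.4 -0.6 0 0.017;0 -1.3 4.7 -14.3 -0.7 0 0.02;0 -1.5 5.3 -16.1 -0.8 -0.006 0.023;0 -1.6 5.9 -17.9 -0.9 -0.006 0.025;0 -1.8 6.5 -19.6 -1 -0.007 0.028;0 -2 7.15 -21.3 -1.1 -0.008 0.031;0 -2.2 7.8 -23 -1.2 -0.008 0.034;0 -2.3 8.5 -24.6 -1.3 -0.009 0.037;0 -2.5 9.2 -26.1 -1.4 -0.01 0.04;0 -2.7 9.9 -27.6 -1.51 -0.01 0.042;0 -2.8 10.7 -29.1 -1.62 -0.011 0.045;0 -3 11.5 -30.6 -1.73 -0.012 0.048;0 -3.2 12.3 -32 -1.83 -0.013 0.051;0 -3.34 13.2 -33.35 -1.93 -0.013 0.054;0 -3.34 13.2 -33.35 -1.93 -0.013 0.054",
)

```text
time_s: 55.67
eef_pos: [437.3, 6.6, 190.6]
ee_rot: [0.385, 0.923, 0.015, -0.003]
force: [-0.2, 1.7, -1.8]
grip_width: 0.241
grip_force: 89.4
```

```bash
python3 - <<'E'
from h import *
np.set_printoptions(precision=3,suppress=True)
n=turner_now();print(n[0],n[1].as_rotvec(),sense()['force'])
r=trot(.02,0);P=lambda z:(np.array([546,11,z]),r)
rows([P(z) for z in(125,100,75,50,30,20,13,9,7,5.5,4.5)])
capture('top');print([ (d['score'],pix2w('top',d['xy'],0)) for d in spot_point('top','rest')[:2]])
E
```

```text
[542.242  10.546 141.986] [-0.004  0.013  0.02 ] [-0.226  1.733 -1.825]
0 0.35 -1.31 1.27  0.004 0.009 0.009;0 0.39 -3.09 3.03  0.004 0.009 0.009;0 0.43 -4.87 4.79  0.004 0.009 0.009;0 0.47 -6.64 6.54  0.004 0.009 0.009;0 0.51 -8.07 7.95  0.004 0.009 0.009;0 0.53 -8.78 8.65  0.004 0.009 0.009;0 0.54 -9.27 9.14  0.004 0.009 0.009;0 0.54 -9.56 9.43  0.004 0.009 0.009;0 0.55 -9.70 9.57  0.004 0.009 0.009;0 0.55 -9.81 9.67  0.004 0.009 0.009;0 0.55 -9.88 9.74  0.004 0.009 0.009
[(0.87, array([493.38 ,   6.253,   0.   ]))]
```

Request:
step_arm(
  commands="0 0.35 -1.3 1.3 0.004 0.009 0.009;0 0.4 -3.1 3 0.004 0.009 0.009;0 0.43 -4.9 4.8 0.004 0.009 0.009;0 0.47 -6.6 6.5 0.004 0.009 0.009;0 0.5 -8.1 7.95 0.004 0.009 0.009;0 0.53 -8.8 8.65 0.004 0.009 0.009;0 0.54 -9.25 9.15 0.004 0.009 0.009;0 0.54 -9.4 9.3 0.004 0.009 0.009;0 0.54 -9.4 9.3 0.004 0.009 0.009;0 0.54 -9.4 9.3 0.004 0.009 0.009",
)

```text
time_s: 56.6
eef_pos: [442.7, 7.4, 61.0]
ee_rot: [0.382, 0.924, 0.011, 0.005]
force: [-0.4, 1.0, -0.7]
grip_width: 0.234
grip_force: 89.3
```

```bash
python3 - <<'E'
from h import *
np.set_printoptions(precision=3,suppress=True)
n=turner_now();print(n[0],n[1].as_rotvec(),sense()['force'])
r=trot(.02,0);P=lambda z:(np.array([546,11,z]),r)
rows([P(z) for z in(9,7,5.5,4)])
E
```

```text
[548.544  11.584  14.344] [ 0.004 -0.006  0.018] [-0.426  0.987 -0.717]
0 -0.23 -0.30 0.37  -0.004 -0.003 -0.005;0 -0.23 -0.44 0.51  -0.004 -0.003 -0.005;0 -0.23 -0.54 0.61  -0.004 -0.003 -0.005;0 -0.23 -0.65 0.72  -0.004 -0.003 -0.005
```

Request:
step_arm(
  commands="0 0 -0.25 0.25 -0.004 0 0;0 0 -0.4 0.4 -0.004 0 0;0 0 -0.5 0.5 -0.004 0 0;0 0 -0.6 0.6 -0.004 0 0;0 0 -0.68 0.68 -0.004 0 0;0 0 -0.75 0.75 -0.004 0 0;0 0 -0.75 0.75 -0.004 0 0;0 0 -0.75 0.75 -0.004 0 0",
)

```text
time_s: 57.27
eef_pos: [441.9, 6.9, 50.6]
ee_rot: [0.385, 0.923, 0.01, 0.004]
force: [-7.1, 0.7, 12.6]
grip_width: 0.237
grip_force: 91.0
```

```bash
python3 - <<'E'
from h import *
np.set_printoptions(precision=3,suppress=True)
n=turner_now();print(n[0],n[1].as_rotvec(),sense()['force'])
E
```

```text
[547.669  10.539   3.786] [-0.003 -0.005  0.017] [-7.085  0.658 12.635]
```

Request:
step_arm(
  commands="0 0 0.06 -0.06 0 0 0;0.3 0 0.06 -0.06 0 0 0;0.4 0 0.06 -0.06 0 0 0;0.5 0 0.06 -0.06 0 0 0;0.5 0 0.06 -0.06 0 0 0;0.5 0 0.06 -0.06 0 0 0;0.5 0 0.06 -1 0 0 0;0.5 0 0.06 -2.5 0 0 0;0.5 0 0.06 -5 0 0 0;0.5 0 0.06 -8 0 0 0;0.5 0 0.06 -12 0 0 0;0.5 0 0.06 -15 0 0 0;0.5 0 0.06 -15 0 0 0",
)

```text
time_s: 58.35
eef_pos: [441.0, 116.9, 159.7]
ee_rot: [0.382, 0.924, 0.011, 0.009]
force: [2.2, 0.8, 0.6]
grip_width: 0.503
grip_force: 0.0
```

```bash
python3 - <<'E'
from h import *
np.set_printoptions(precision=1,suppress=True)
i=capture('wrist');t=capture('top');sc=capture('scene')
print(sense()['eef_pos'])
for cam in('top','wrist'):
    for n,z in(('turner',4),('turner_grip',54),('timer_top',30)):
        for d in spot_point(cam,n)[:2]: print(cam,n,round(d['score'],2),d['xy'],pix2w(cam,d['xy'],z))
h=cv2.cvtColor(t,cv2.COLOR_RGB2HSV);
for cam,im in(('top',t),('scene',sc)):
    h=cv2.cvtColor(im,cv2.COLOR_RGB2HSV);m=((h[...,0]>5)&(h[...,0]<14)&(h[...,1]>190)&(h[...,2]>150)).astype(np.uint8)
    k,l,s,c=cv2.connectedComponentsWithStats(m)
    for j in range(1,k):
        if s[j,4]>15: print(cam,s[j],c[j],pix2w(cam,c[j],20),pix2w(cam,c[j],40))
pale('top');pale('scene')
save('c1',np.hstack([t[120:300,100:300],sc[120:300,250:450]]),None,2)
E
```

```text
[439.2 113.1 155.3]
top turner 0.55 [272.7, 186.3] [548.5  10.6   4. ]
top turner 0.45 [275.4, 204.3] [500.1   3.6   4. ]
top turner_grip 0.83 [274.8, 227.3] [437.6   6.4  54. ]
top turner_grip 0.51 [171.0, 340.3] [156.7 267.4  54. ]
wrist turner 0.97 [240.5, 82.4] [537.9  10.3   4. ]
wrist turner_grip 0.57 [281.6, 205.8] [440.    9.1  54. ]
top [214 160  33  33 758] [229.8 174.3] [579.6 124.5  16. ] local [   1.  -139.9]
top [171 163  34  33 883] [187.5 178.8] [567.9 235.9  16. ] local [ -3.4 -27.9]
top [130 165  33  30 763] [146.6 179.2] [567.  343.6  16. ] local [ 2.7 79.6]
scene [396 235  34  29 772] [412.9 248.9] [566.8 344.   16. ] local [ 2.5 80. ]
scene [312 242  35  30 798] [329.6 256.6] [579.5 123.4  16. ] local [   0.8 -141. ]
scene [359 246  30  22 230] [378.  259.6] [594.1 247.9  16. ] local [ 23.5 -17.7]
```

View pics/c1.png

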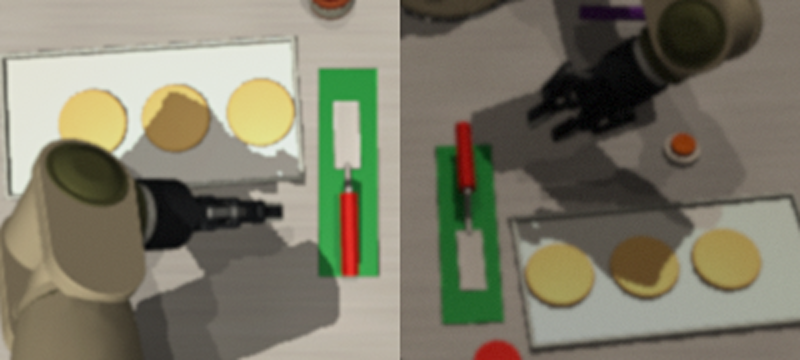

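```bash
python3 - <<'E'
from h import *
np.set_printoptions(precision=1,suppress=True)
def cen(im):
    h=cv2.cvtColor(im,cv2.COLOR_RGB2HSV);m=((h[...,0]>3)&(h[...,0]<16)&(h[...,1]>150)&(h[...,2]>120)).astype(np.uint8)
    k,l,s,c=cv2.connectedComponentsWithStats(m);return [(s[j],c[j]) for j in range(1,k) if 15<s[j,4]<400]
t0=cv2.imread('pics/top0.png')[...,::-1].copy();s0=cv2.imread('pics/scene0.png')[...,::-1].copy()
T=[c for s,c in cen(t0) if np.hypot(*(c-[156,250]))<12];S=[c for s,c in cen(s0) if np.hypot(*(c-[391,193]))<12];print(T,S)
for z in(20,30,40,50): print(z,pix2w('top',T[0],z)[:2],pix2w('scene',S[0],z)[:2])
print(rel([320,315,230],tool(.3,0)))
E
```

```text
[array([155.4, 249.8])] [array([391.4, 191.1])]
20 [381.3 317.3] [381.6 317.3]
30 [381.6 314.7] [388.6 314.3]
40 [381.9 312.1] [395.6 311.4]
50 [382.3 309.5] [402.7 308.4]
-11.49 -9.17 -19.78  0.783 0.110 -0.262
```

Request:
step_arm(
  commands="0 0 -1 -4 0.1 0 0;0 -2 -2 -8 0.2 0.01 -0.03;0 -4 -4 -12 0.3 0.03 -0.07;0 -6 -6 -16 0.4 0.05 -0.12;0 -8 -7 -19 0.5 0.07 -0.17;0 -10 -8 -19.8 0.6 0.09 -0.21;0 -11.5 -9.2 -19.8 0.7 0.11 -0.26;0 -11.5 -9.2 -19.8 0.783 0.11 -0.262;0 -11.5 -9.2 -19.8 0.783 0.11 -0.262;0 -11.5 -9.2 -19.8 0.783 0.11 -0.262;0 -11.5 -9.2 -19.8 0.783 0.11 -0.262;0 -11.5 -9.2 -19.8 0.783 0.11 -0.262",
)

```text
time_s: 59.9
eef_pos: [320.2, 315.6, 230.0]
ee_rot: [0.001, 0.989, 0.15, 0.0]
force: [-0.9, -0.0, 0.4]
grip_width: 0.0
grip_force: 0.0
```

```bash
python3 - <<'E'
from h import *
np.set_printoptions(precision=2,suppress=True)
im=capture('wrist');s=sense();print(s['eef_pos'],s['ee_rot'],s['grip_width'])
for d in spot_point('wrist','timer_top')[:2]: print(d['score'],d['xy'],pix2w('wrist',d['xy'],20))
h=cv2.cvtColor(im,cv2.COLOR_RGB2HSV);m=((h[...,0]>3)&(h[...,0]<18)&(h[...,1]>170)&(h[...,2]>120)).astype(np.uint8)
k,l,st,c=cv2.connectedComponentsWithStats(m)
for j in range(1,k):
    if st[j,4]>200: print(st[j],c[j],pix2w('wrist',c[j],20))
E
```

```text
[320.05 315.7  230.  ] [0.   0.99 0.15 0.  ] -0.0023664533157221725
0.82 [297.1, 121.2] [386.33 319.16  20.  ]
[ 278  107   36   37 1029] [295.61 124.81] [382.73 319.48  20.  ]
```

```bash
python3 - <<'E'
from h import *
r=quat(sense()['ee_rot']);print(rel([382.7,319.3,48],r))
E
```

```text
6.09 1.50 18.20  0.000 0.000 0.000
```

Request:
step_arm(
  commands="0 3 0.7 4 0 0 0;0 6.1 1.5 8 0 0 0;0 6.1 1.5 12 0 0 0;0 6.1 1.5 15 0 0 0;0 6.1 1.5 17 0 0 0;0 6.1 1.5 18.2 0 0 0;0 6.1 1.5 18.2 0 0 0;0 6.1 1.5 18.2 0 0 0",
)

```text
time_s: 60.67
eef_pos: [382.7, 319.5, 48.1]
ee_rot: [0.0, 0.989, 0.15, 0.0]
force: [-0.1, -0.4, 0.5]
grip_width: 0.001
grip_force: 0.0
```

Request:
step_arm(
  commands="0 0 0 0.3 0 0 0;0 0 0 0.6 0 0 0;0 0 0 0.8 0 0 0;0 0 0 1 0 0 0;0 0 0 1.2 0 0 0;0 0 0 1.3 0 0 0;0 0 0 1.3 0 0 0;0 0 0 1.3 0 0 0",
)

```text
time_s: 61.33
eef_pos: [382.9, 319.6, 35.5]
ee_rot: [-0.0, 0.989, 0.15, 0.001]
force: [0.5, 0.6, 2.9]
grip_width: 0.0
grip_force: 1.3
```

Request:
step_arm(
  commands="0 0 0 0.1 0 0 0;0 0 0 0.2 0 0 0;0 0 0 0.3 0 0 0;0 0 0 0.3 0 0 0;0 0 0 0.3 0 0 0",
)

```text
time_s: 61.75
eef_pos: [382.9, 319.6, 32.9]
ee_rot: [-0.0, 0.989, 0.15, 0.001]
force: [-1.5, -0.8, 11.4]
grip_width: 0.001
grip_force: 5.6
```

Request:
step_arm(
  commands="0 0 0 0.1 0 0 0;0 0 0 0.2 0 0 0;0 0 0 0.2 0 0 0;0 0 0 0.2 0 0 0",
)

```text
time_s: 62.08
eef_pos: [383.0, 319.7, 32.5]
ee_rot: [-0.0, 0.989, 0.15, 0.001]
force: [-8.2, -5.0, 32.4]
grip_width: -0.001
grip_force: 16.0
```

Request:
step_arm(
  commands="0 0 0 -0.5 0 0 0;0 0 0 -2 0 0 0;0 0 0 -5 0 0 0;0 0 0 -9 0 0 0;0 -2 0 -13 0 0 0;0 -5 0 -17 0 0 0;0 -5 0 -20 0 0 0;0 -5 0 -20 0 0 0;0 -5 0 -20 0 0 0",
)

```text
time_s: 62.83
eef_pos: [334.9, 304.7, 231.5]
ee_rot: [-0.001, 0.989, 0.15, 0.002]
force: [0.7, 0.5, -0.6]
grip_width: -0.005
grip_force: 0.0
```

```bash
python3 - <<'E'
from h import *
np.set_printoptions(precision=1,suppress=True)
t=capture('top');s=capture('scene');pale('top');pale('scene')
for n,z in(('turner',4),('biscuit_1',16),('cutter',0),('jar',0),('spice',0)):
    for d in spot_point('top',n)[:3]: print(n,round(d['score'],2),pix2w('top',d['xy'],z))
save('end',np.hstack([t[120:300,100:300],s[120:300,250:450]]),None,2)
E
```

```text
top [214 160  33  33 784] [229.8 174.6] [578.7 124.3  16. ] local [   0.1 -140. ]
top [171 163  34  33 858] [187.5 178.4] [568.8 236.1  16. ] local [ -2.5 -27.8]
top [130 165  33  33 879] [146.  181.1] [562.1 345.   16. ] local [-2.2 81.3]
scene [396 235  34  29 766] [413.  248.9] [566.7 344.2  16. ] local [ 2.4 80.3]
scene [355 238  34  30 774] [372.  252.8] [573.3 235.4  16. ] local [  1.9 -28.8]
scene [313 242  34  30 779] [329.5 256.7] [580.  123.1  16. ] local [   1.3 -141.2]
turner 0.98 [541.5   4.2   4. ]
biscuit_1 0.89 [576.4 243.5  16. ]
biscuit_1 0.74 [566.  346.9  16. ]
biscuit_1 0.7 [585.7 127.6  16. ]
cutter 0.77 [ 360.7 -315.9    0. ]
jar 0.65 [746.1  25.    0. ]
spice 0.85 [752.5 -82.4   0. ]
```

View pics/end.png

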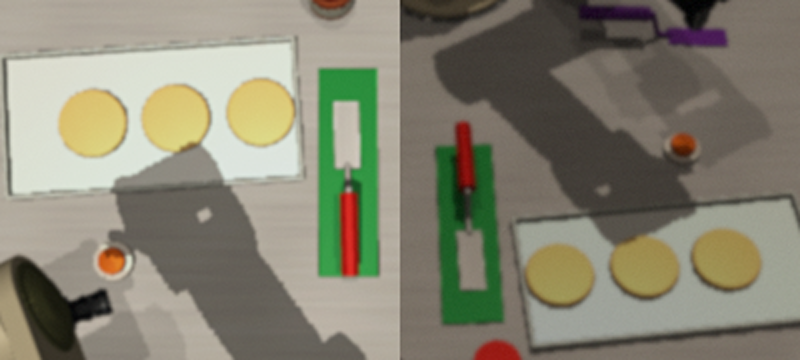

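All three biscuits lie pale side up inside the tray, at (92, 122), (176, 118) and (260, 112) in the top crop. The turner is on the green mat, with its blade at (346, 135), and the button is at (112, 261).

```bash
python3 -c "
from rig import *
print(finish_job())"
```

```text
the job is handed in; nothing more can be done
None
```

The job is handed in: all three biscuits lie flat and pale side up on the tray, with the first nudged off the tray's rim with the turner after its flip. The turner was laid back on its green mat and released before I pressed the timer button to its stop, peaking at 32 N.

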